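# Clear the offcut, pull the tripod leg to its mark and cam-lock it

### The arm

A 7-joint arm with a two-finger parallel gripper is mounted at the origin on a cart in front of the work surface, level with it; the furniture and walls round the work are solid. World frame = base frame: x ahead of the robot, y to its left, z up, the work surface at z = 0. Lengths are in m, angles in rad, forces in N, time in s.
With the tool pointing down it reaches from about 0.425 to 0.825 m from the base axis. Payload 3.6 kg.
Tool frame: the origin (TCP) lies midway between the tips of the shut fingers; the grasp point (between the pads) lies 19 mm behind it; z points along the fingers, y is the line along which they close (so a half turn about z gives the same grasp; the last joint's range is limited). The gripper opens to 93 mm and grips with 3 to 60 N. Pads are 15 mm wide; open, the fingers measure 128 mm over their backs; the gripper's body (75 mm by 188 mm) begins 65 mm behind the grasp point.
Start: joints at [-1.214, 0.615, -0.013, 1.423, 0.008, 1.103, -0.04], TCP at [0.243, 0.603, 0.183] pointing down, gripper open.
Joint ranges: [-3.12, 3.12], [-0.3, 2.06], [-1.34, 1.32], [0.26, 2.42], [-1.36, 4.5], [0.01, 1.98], [-2.84, 2.84]. Speed limits (rad/s): [2.79, 2.79, 3.14, 3.14, 3.14, 3.14, 3.14].

### API

Orientations are given as a unit quaternion [x, y, z, w].
In Python, from workcell import manip, vision gives the robot as it stands. The module is installed in compiled form; this text tells all that it offers.
- The arm moves only by the tool move_arm, never from a script. Its argument "rows" is a list of rows, each an object of numbers: "tx", "ty", "tz": the shift along the world's x, y, z in mm; "rx", "ry", "rz": the turn, a rotation vector about the world's x, y, z in degrees. In form: [{"tx": .., "ty": .., "tz": .., "rx": .., "ry": .., "rz": ..}, ...]. A call has 1 to 8 rows; each row is the pose to reach, as a shift and turn from the pose commanded when the call began; what a row does not reach only later rows make up. A row lasts 1/10 s, in which the tool goes at most 50 mm and 8.59 degrees, less where a joint would pass 70% of its speed; a pose out of reach is approached as far as the arm can. A call with a gripper value outside its range is refused whole. "grip" is the closure, from 0 (fully open) to 1 (shut), set as the call begins (left out, the last holds). The fingers move at their own pace and stop on an object; "squeeze" is the grip in N (left out, the last holds). Time passes only in rows, so rows that repeat a pose let the fingers close. It gives the time, the measured TCP pose, the force, the opening and the grip force at its end, in the units of the state.
- manip.state(): the state, without advancing time (a new reading comes with each control period).
- vision.camera(name): name is "scene" or "top" or "wrist"; returns (picture, depth): 420x560x3 uint8, red, green, blue; 420x560 float32, m along the optical axis (not along the pixel's ray), 0 where there is no reading.
- vision.camera_info(name): a dict with "camera_matrix" (3x3 intrinsics, pixels), "dist" ([k1, k2, p1, p2, k3] as OpenCV has them; the pictures are not rectified), "origin" and "orientation" of the camera in the world. Camera axes: x right, y down, z forward; pixel columns grow to the right and rows downward; lengths in m; the calibration is good to about 2 mm. A picture is of the moment at which its call begins: read the wrist's pose just before it. camera_info takes no time and is no camera call; for the wrist camera it gives the pose at the moment of the call.
- manip.finish_job(): hands the job in; it is judged then, once.
Trained networks look in the newest picture that a camera, given by its name, has taken for a name from the list of things; names that differ only in an ending like _2 or _b are one class to them, and where a whole thing is asked for, a point or a joint stands for the part that bears it (a point fixed in the world has none). Each returns a list of dicts, best first, with "conf" (0 to 1); they miss things now and then, are a little off and sometimes report something else, mostly with a low value. They report only what shows in the picture. A call takes as long as a camera call.
- vision.trace(camera, label): "pixels" (420x560 bool, what is visible of it).
- vision.pinpoint(camera, label): "location" ([x, y, z] in m, in world coordinates, good to about 4 mm: a listed point, or the origin of a listed thing).
The state is a dict: "time": time; "joint_pos": joint angles; "joint_velocities": joint speeds; "joint_efforts": joint torques, N m; "position": TCP position; "ee_rot": TCP orientation; "force": force on the tool from outside, world axes, zero at the start; "torque": the same for the moment, N m; "width": opening from 0.0 (shut) to 1.0 (fully open); "gripper_force": force on a finger pad.
Only numpy, scipy, OpenCV 4.12 (cv2) and the standard library are available. Lean on these libraries where they do the work, as an engineer would, in place of code of your own. Each camera call takes 0.05 s, during which the arm holds its last target. There are 200 camera calls.

### The job

Set the tripod leg that is clamped in the small blue vice to its length: first put the dark offcut lying in front of its rubber foot into the scrap bin and let go of it, then, with the red cam lever still open, pull the sliding leg out until its red ring has just come fully out of the black collar, the ring's edge level with the collar's mouth. Then squeeze the lever fully shut against the leg, one finger on the leg and the other on the lever, so that the cam cannot drag the leg off its mark, and finish still firmly holding leg and shut lever together in the gripper: do not let go. Leave the blue brush holder, the tub of screws and the pencil where they are.

Things in the scene. Friction and masses are not known exactly. Their poses are not given: they have to be found in the camera images.
- offcut: dark brown hardwood offcut block, 44 (its x) x 50 (its y) x 30 mm high, 40 to 85 g, lying flat on the bench in front of the leg's foot and in the way of its travel; origin at the centre of its underside
- scrap_bin: open plywood scrap box, 120 (its x) x 180 (its y) mm with a wooden rim band that makes it 130 x 190 mm at the top, 75 mm high, walls and floor 5 mm; origin at the centre of its underside; fixed. A light 35 x 150 x 19 mm stick lies fixed on its floor
- drill_vice: small blue vice, 150 x 105 x 56 mm, fixed, holding the leg's outer tube level; origin on the bench under the jaws' middle. x points along the leg to the foot, y (level) to the lever's side, z up. The leg's axis is at y = 0, z = 36 mm. The tube's black collar, 36 mm wide, 34 high, spans x = 78 to 120 mm. The vice's handle reaches to y = -116 mm; fingers are free all round the leg beyond the collar
- collar_mouth (a point): centre of the mouth of the black collar, on the leg's axis, at x = 120 mm, y = 0, z = 36 mm in the vice's frame; same axes as the vice
- leg: sliding inner leg, 20 mm wide, 18 high, coming out of the collar, with a round rubber foot (26 mm diameter, 21 long); axes as the vice's; slides along x only, 1 N friction while the lever is open, travel 95 mm. Origin on its axis; the foot's tip is at x = 85 mm. At the start 85 to 100 mm stick out of the collar, at the mark 150 mm
- length_mark (a point): edge, on the collar's side, of the 6 mm wide red ring round the sliding leg, on the leg's axis, at x = -65 mm in the leg's frame; hidden inside the outer tube at the start. The leg is set when this point is at the collar mouth
- foot_grip (a point): middle of the rubber foot, on the leg's axis, at x = 72 mm in the leg's frame, 36 mm above the bench: a good place to grip the leg (26 mm wide) and pull it, clear of the lever
- lever: red cam lever; origin on its upright pivot, at (112, 22, 36) mm in the vice's frame; own x runs along the bar to the tip at 55 mm; bar y -8 to 0, z +-8 mm. Shut: parallel to the leg, outer face 22 mm from the leg's axis (leg + bar 32 mm across). Starts 0.56 to 0.68 rad open, swung to +y, stays where left. Below 0.53 rad its cam clamps the leg and drags it inwards about 6 mm unless held (about 10 N)
- lever_tip (a point): middle of the free end of the red lever
- brush_holder: blue dusting brush in its blue holder, 54 mm diameter, 156 mm high, standing; origin at the centre of its underside
- screws: open plastic tub of screws, 77 mm diameter, 48 mm high; origin at the centre of its underside
- pencil: flat red carpenter's pencil, 14 x 155 x 8 mm, lying on the white melamine strip (16 mm thick) on the bench; origin at its underside

How it is judged:
By the outcome, as a careful person would: the job done as asked, in the order asked, and still so for the second after the job is handed in, while the arm keeps its last pose, push and grip.
It also fails if it takes over 58 s, if anything falls off the work surface, if the arm or the gripper's body presses on something with over 40 N, if the wrist force passes 120 N, or if a joint passes its speed limit or range.

## Working session

There is one attempt and no reset: what is moved stays moved. The work goes in short steps, Python scripts to look and compute and a tool call to move; the robot and the scene stay as the last step left them, time stands still between calls to the robot, and variables do not carry over. Pictures are saved under pics/ and viewed, at most 10 in all, crops included, and the job is handed in when it is done.

Besides the shell and the picture viewer there is one more tool, called after "Call:" as name([rows], argument=value, ...), one row to a line, values as JSON. move_arm: Moves the arm, as the interface text tells. Its arguments: {"type":"object","properties":{"rows":{"type":"array","items":{"type":"object","properties":{"tx":{"type":"number"},"ty":{"type":"number"},"tz":{"type":"number"},"rx":{"type":"number"},"ry":{"type":"number"},"rz":{"type":"number"}}}},"grip":{"type":"number"},"squeeze":{"type":"number"}},"required":["rows"]}

```bash
mkdir -p pics; cat > h.py <<'E'
import numpy as np, cv2
from workcell import manip, vision
from scipy.spatial.transform import Rotation as R
def cloud(cam, depth, mask=None):
    i=vision.camera_info(cam); K=np.array(i["camera_matrix"],float); d=np.array(i["dist"],float)
    m=(depth>0) if mask is None else (depth>0)&mask
    v,u=np.nonzero(m)
    p=cv2.undistortPoints(np.stack([u,v],1).astype(float).reshape(-1,1,2),K,d).reshape(-1,2)
    z=depth[v,u]; P=np.c_[p*z[:,None],z]
    return P@R.from_quat(i["orientation"]).as_matrix().T+np.array(i["origin"]), np.stack([u,v],1)
def save(n,pic): cv2.imwrite(f"pics/{n}.png",pic[:,:,::-1])
E
python3 - <<'E'
from h import *
np.set_printoptions(precision=4,suppress=True)
s=manip.state(); print(s)
for c in ["scene","top"]:
    pic,d=vision.camera(c); save(c,pic)
    i=vision.camera_info(c); print(c,i["origin"],i["orientation"])
    for l in ["offcut","scrap_bin","drill_vice","collar_mouth","leg","foot_grip","lever","lever_tip","brush_holder","screws","pencil"]:
        r=vision.pinpoint(c,l)
        print(l,[(np.round(x["location"],4),round(x["conf"],2)) for x in r[:2]])
E
```

```text
{'time': 0.0, 'joint_pos': array([-1.2145,  0.6159, -0.0126,  1.4249,  0.0081,  1.1034, -0.0404]), 'joint_velocities': array([ 0.0004,  0.0006, -0.    , -0.0005,  0.001 ,  0.0023, -0.0014]), 'joint_efforts': array([ -0.0002, -45.8942,   0.2095, -16.574 ,  -0.0608,   0.0206,
         0.0002]), 'position': array([0.2424, 0.6021, 0.1817]), 'ee_rot': array([ 0.1902,  0.9817, -0.0013, -0.0002]), 'force': array([ 0.5415,  0.8559, -0.8203]), 'torque': array([0.0568, 0.024 , 0.0787]), 'gripper_force': 0.0, 'width': 0.9999390430137406}
scene [-0.1351 -0.7537  1.1473] [ 0.858  -0.3254  0.1325 -0.3746]
offcut [(array([0.4917, 0.3153, 0.0304]), 0.74), (array([0.4356, 0.2772, 0.0003]), 0.67)]
scrap_bin [(array([ 0.4139, -0.162 ,  0.0005]), 0.58)]
drill_vice [(array([ 0.6627,  0.4108, -0.0029]), 0.94), (array([0.4352, 0.2784, 0.0031]), 0.41)]
collar_mouth [(array([0.5611, 0.3567, 0.0395]), 0.74), (array([0.5781, 0.3328, 0.0372]), 0.59)]
leg [(array([0.5515, 0.3504, 0.0349]), 0.63)]
foot_grip [(array([0.4944, 0.3159, 0.0337]), 0.46)]
lever [(array([0.5775, 0.3302, 0.0342]), 0.44)]
lever_tip [(array
[... 161 characters left out ...]
649, 0.0506, 0.0176]), 0.7)]
top [0.3979 0.1531 1.21  ] [-0.6985  0.7114 -0.051   0.0578]
offcut [(array([ 0.4345,  0.2728, -0.0029]), 0.72)]
scrap_bin [(array([ 0.4158, -0.1613, -0.0038]), 0.69)]
drill_vice [(array([0.6668, 0.4125, 0.0033]), 0.91)]
collar_mouth [(array([0.5605, 0.3512, 0.037 ]), 0.8)]
leg [(array([0.5556, 0.3501, 0.0358]), 0.53)]
foot_grip [(array([0.4903, 0.311 , 0.0342]), 0.55)]
lever [(array([0.5773, 0.3384, 0.0348]), 0.51)]
lever_tip [(array([0.555 , 0.2942, 0.0355]), 0.6)]
brush_holder [(array([ 0.7686,  0.2253, -0.0027]), 0.71), (array([ 0.433 ,  0.273 , -0.0038]), 0.21)]
screws [(array([0.7124, 0.1501, 0.0016]), 0.84)]
pencil [(array([0.5622, 0.0502, 0.018 ]), 0.59)]
```

View pics/scene.png

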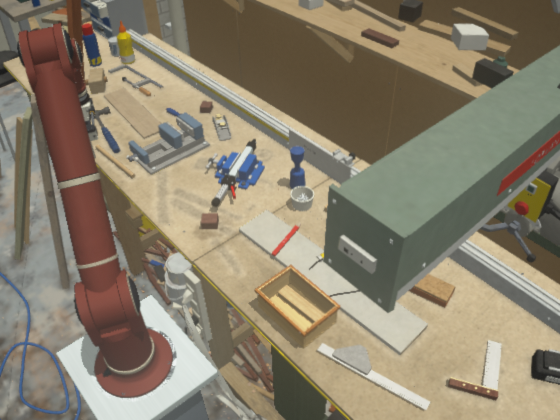

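View pics/top.png

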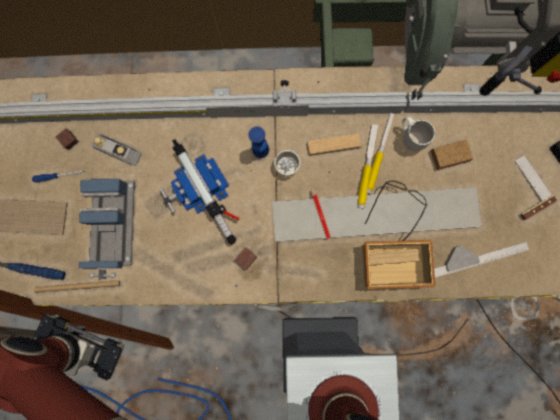

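```bash
python3 - <<'E'
from h import *
np.set_printoptions(precision=4,suppress=True)
for c in ["top","scene"]:
    pic,d=vision.camera(c)
    for l in ["offcut","leg","lever","scrap_bin","drill_vice"]:
        r=vision.trace(c,l)
        if not r: print(c,l,"none"); continue
        P,uv=cloud(c,d,r[0]["pixels"]); zt=np.percentile(P[:,2],95)
        Q=P[P[:,2]>zt-.008] if l!="leg" else P
        rc=cv2.minAreaRect((Q[:,:2]*1000).astype(np.float32))
        print(c,l,round(r[0]["conf"],2),len(P),"ztop",zt,"med",np.median(Q,0),"rect",np.round(rc[0],1),np.round(rc[1],1),round(rc[2],1), "uv",uv.mean(0).round())
        if l=="leg" :
            m=Q.mean(0);w,V=np.linalg.eigh(np.cov(Q[:,:2].T));a=V[:,1];print("axis deg",np.degrees(np.arctan2(a[1],a[0])),m)
E
```

```text
top offcut 0.72 278 ztop 0.03284314859114379 med [0.4357 0.2727 0.0296] rect [436.3 272.8] [43.7 49.8] 47.7 uv [245. 258.]
top leg 0.81 238 ztop 0.04921493733632889 med [0.5195 0.3287 0.0444] rect [520.1 331.6] [92.7 25.5] 32.8 uv [225. 229.]
axis deg -148.8242314446197 [0.5197 0.3294 0.0434]
top lever 0.59 487 ztop 0.15551101013875074 med [0.7669 0.2287 0.1524] rect [767.2 228.9] [46.4 44.4] 22.5 uv [258. 142.]
top scrap_bin 0.68 3365 ztop 0.07641640348413974 med [ 0.41   -0.1632  0.0746] rect [ 410.1 -162.4] [131.6 192.2] 0.2 uv [398. 264.]
top drill_vice 0.63 2856 ztop 0.05644252923050336 med [0.657  0.4001 0.0527] rect [633.4 394.8] [346.2  93.6] 28.5 uv [200. 187.]
scene offcut 0.85 267 ztop 0.03519004834288968 med [0.4376 0.2708 0.0316] rect [438.3 270.7] [48.9 50.2] 46.1 uv [209. 221.]
scene leg 0.61 189 ztop 0.05073210531787398 med [0.5209 0.326  0.0446] rect [527.  346.2] [122.8  48.9] 32.1 uv [219. 195.]
axis deg -144.2903215239903 [0.5209 0.3275 0.0406]
scene lever 0.24 210 ztop 0.029672295280171235 med [0.5565 0.0456 0.0256] rect [564.3  47.4] [150.9  17.5] 15.6 uv [285. 239.]
scene scrap_bin 0.63 3983 ztop 0.0769541191945382 med [ 0.4032 -0.1727  0.0751] rect [ 412.4 -163.2] [196.3 133.7] 89.6 uv [297. 305.]
scene drill_vice 0.98 1708 ztop 0.0562729603031096 med [0.6497 0.3882 0.0526] rect [630.4 400.2] [348.2 112.5] 23.0 uv [236. 171.]
```

The scene shows the offcut at about (209,221), the foot near (215,202) and the bin at (297,305). The top view has them at (245,258), (230,238) and (398,264). Measured sizes and heights match the text. I'll grip the offcut across its 50 mm side, with the closing line at -42° so the fingers stay clear of the foot.

Call:
move_arm([
  {"tx": 95,"ty": -165,"tz": -10,"rz": -60},
  {"tx": 195,"ty": -330,"tz": -40,"rz": -68},
  {"tx": 195,"ty": -330,"tz": -40,"rz": -68},
  {"tx": 195,"ty": -330,"tz": -40,"rz": -68},
  {"tx": 195,"ty": -330,"tz": -40,"rz": -68},
  {"tx": 195,"ty": -330,"tz": -40,"rz": -68},
  {"tx": 195,"ty": -330,"tz": -40,"rz": -68},
  {"tx": 195,"ty": -330,"tz": -40,"rz": -68},
], grip=0.1, squeeze=25)

```text
invalid input at $.rows[0]: expected keys tx, ty, tz, rx, ry, rz
```

Call:
move_arm([
  {"tx": 195,"ty": -330,"tz": -40,"rx": 0,"ry": 0,"rz": -68},
  {"tx": 195,"ty": -330,"tz": -40,"rx": 0,"ry": 0,"rz": -68},
  {"tx": 195,"ty": -330,"tz": -40,"rx": 0,"ry": 0,"rz": -68},
  {"tx": 195,"ty": -330,"tz": -40,"rx": 0,"ry": 0,"rz": -68},
  {"tx": 195,"ty": -330,"tz": -40,"rx": 0,"ry": 0,"rz": -68},
  {"tx": 195,"ty": -330,"tz": -40,"rx": 0,"ry": 0,"rz": -68},
  {"tx": 195,"ty": -330,"tz": -40,"rx": 0,"ry": 0,"rz": -68},
  {"tx": 195,"ty": -330,"tz": -40,"rx": 0,"ry": 0,"rz": -68},
], grip=0.1, squeeze=25)

```text
time: 2.6
position: [0.4396, 0.2693, 0.1431]
ee_rot: [0.71, 0.704, 0.0, 0.001]
force: [0.2, 0.2, 0.1]
width: 0.901
gripper_force: 0.0
```

Call:
move_arm([
  {"tx": 0,"ty": 0,"tz": 0,"rx": 0,"ry": 0,"rz": -42},
  {"tx": 0,"ty": 0,"tz": 0,"rx": 0,"ry": 0,"rz": -42},
  {"tx": 0,"ty": 0,"tz": 0,"rx": 0,"ry": 0,"rz": -42},
  {"tx": 0,"ty": 0,"tz": 0,"rx": 0,"ry": 0,"rz": -42},
  {"tx": 0,"ty": 0,"tz": 0,"rx": 0,"ry": 0,"rz": -42},
  {"tx": 0,"ty": 0,"tz": 0,"rx": 0,"ry": 0,"rz": -42},
  {"tx": 0,"ty": 0,"tz": 0,"rx": 0,"ry": 0,"rz": -42},
])

```text
time: 3.3
position: [0.4377, 0.2732, 0.1429]
ee_rot: [0.913, 0.409, 0.0, -0.0]
force: [-0.5, -0.2, -0.4]
width: 0.899
gripper_force: 0.0
```

```bash
python3 - <<'E'
from h import *
np.set_printoptions(precision=4,suppress=True)
s=manip.state(); print(s["time"],s["position"],s["joint_pos"],s["force"],s["width"])
M=R.from_quat(s["ee_rot"]).as_matrix(); print(M)
pic,d=vision.camera("wrist"); save("w1",pic)
for l in ["offcut","leg","lever","lever_tip","foot_grip","collar_mouth"]:
    print(l,[(np.round(x["location"],4),round(x["conf"],2)) for x in vision.pinpoint("wrist",l)[:2]])
r=vision.trace("wrist","offcut")
if r:
    P,uv=cloud("wrist",d,r[0]["pixels"]); P=P[abs(P[:,2]-.03)<.008]
    print(cv2.minAreaRect((P[:,:2]*1000).astype(np.float32)),np.median(P,0))
E
```

```text
3.3 [0.4377 0.2732 0.1429] [-0.9552  0.4987  0.528   1.8718 -0.3246  0.8567 -0.9934] [-0.5135 -0.1506 -0.4311] 0.8986062128168458
[[ 0.6658  0.7462  0.    ]
 [ 0.7462 -0.6658  0.0001]
 [ 0.0001 -0.0001 -1.    ]]
offcut [(array([0.4325, 0.2742, 0.0034]), 0.58)]
leg []
lever [(array([0.5753, 0.3365, 0.0366]), 0.77)]
lever_tip [(array([0.5517, 0.2924, 0.0341]), 0.63)]
foot_grip [(array([0.493 , 0.3124, 0.0365]), 0.77)]
collar_mouth [(array([0.5558, 0.3487, 0.0358]), 0.94)]
((436.8011169433594, 271.7398681640625), (45.18974304199219, 49.320220947265625), 48.97158432006836) [0.4374 0.2723 0.0299]
```

The wrist view confirms the offcut at (437, 272) mm, top at 30 mm, turned 48°, and the tool is in line with it. I'm descending to grip it.

Call:
move_arm([
  {"tx": 0,"ty": -1,"tz": -40,"rx": 0,"ry": 0,"rz": 0},
  {"tx": 0,"ty": -1,"tz": -80,"rx": 0,"ry": 0,"rz": 0},
  {"tx": 0,"ty": -1,"tz": -110,"rx": 0,"ry": 0,"rz": 0},
  {"tx": 0,"ty": -1,"tz": -125,"rx": 0,"ry": 0,"rz": 0},
  {"tx": 0,"ty": -1,"tz": -134,"rx": 0,"ry": 0,"rz": 0},
  {"tx": 0,"ty": -1,"tz": -136,"rx": 0,"ry": 0,"rz": 0},
  {"tx": 0,"ty": -1,"tz": -136,"rx": 0,"ry": 0,"rz": 0},
])

```text
time: 4.4
position: [0.4383, 0.2721, 0.0072]
ee_rot: [0.913, 0.407, 0.0, -0.0]
force: [-1.0, 0.1, -0.0]
width: 0.9
gripper_force: 0.0
```

Call:
move_arm([
  {"tx": 0,"ty": 0,"tz": 0,"rx": 0,"ry": 0,"rz": 0},
  {"tx": 0,"ty": 0,"tz": 0,"rx": 0,"ry": 0,"rz": 0},
  {"tx": 0,"ty": 0,"tz": 0,"rx": 0,"ry": 0,"rz": 0},
  {"tx": 0,"ty": 0,"tz": 0,"rx": 0,"ry": 0,"rz": 0},
  {"tx": 0,"ty": 0,"tz": 0,"rx": 0,"ry": 0,"rz": 0},
  {"tx": 0,"ty": 0,"tz": 0,"rx": 0,"ry": 0,"rz": 0},
  {"tx": 0,"ty": 0,"tz": 0,"rx": 0,"ry": 0,"rz": 0},
], grip=1, squeeze=25)

```text
time: 5.1
position: [0.4378, 0.2719, 0.0068]
ee_rot: [0.913, 0.407, 0.0, -0.0]
force: [-0.5, -0.2, -0.3]
width: 0.346
gripper_force: 0.0
```

The opening is down to 32 mm with no grip force, so I'll check.

```bash
python3 - <<'E'
from h import *
s=manip.state(); print(s["time"],s["position"],s["width"],s["gripper_force"])
a,d=vision.camera("wrist"); b,_=vision.camera("top"); c,_=vision.camera("scene")
save("w2",np.vstack([cv2.resize(a,(400,300)),np.hstack([cv2.resize(b[200:300,190:310],(200,166)),cv2.resize(c[160:260,160:280],(200,166))])]))
E
```

```text
5.1 [0.43775845 0.27189903 0.00684344] 0.3459846458029039 0.0
```

View pics/w2.png

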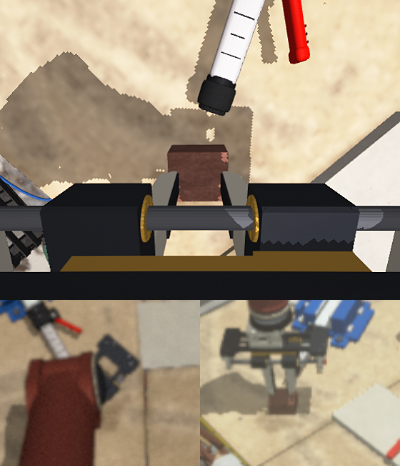

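The block at (200,175) sits centred between the fingers, so the width reading may not be linear or the fingers are still closing. I'll wait a few more rows.

Call:
move_arm([
  {"tx": 0,"ty": 0,"tz": 0,"rx": 0,"ry": 0,"rz": 0},
  {"tx": 0,"ty": 0,"tz": 0,"rx": 0,"ry": 0,"rz": 0},
  {"tx": 0,"ty": 0,"tz": 0,"rx": 0,"ry": 0,"rz": 0},
  {"tx": 0,"ty": 0,"tz": 0,"rx": 0,"ry": 0,"rz": 0},
])

```text
time: 5.65
position: [0.4378, 0.2719, 0.0068]
ee_rot: [0.913, 0.407, -0.0, -0.0]
force: [-1.2, 0.2, -0.1]
width: 0.001
gripper_force: 0.0
```

```bash
python3 - <<'E'
from h import *
np.set_printoptions(precision=4,suppress=True)
a,d=vision.camera("wrist")
r=vision.trace("wrist","offcut")
for x in r[:2]:
    P,uv=cloud("wrist",d,x["pixels"]); print(x["conf"],len(P),P.min(0),P.max(0),np.median(P,0)); Q=P[abs(P[:,2]-.03)<.006]
    if len(Q)>5: print(cv2.minAreaRect((Q[:,:2]*1000).astype(np.float32)))
i=vision.camera_info("wrist");print(i["origin"])
b,ds=vision.camera("scene"); r=vision.trace("scene","offcut")
for x in r[:2]:
    P,uv=cloud("scene",ds,x["pixels"]);print(x["conf"],np.median(P,0),P.min(0),P.max(0))
save("w3",np.vstack([cv2.resize(a,(560,420))[150:],cv2.resize(b[160:240,160:272],(560,320))]))
E
```

```text
0.74 3625 [ 0.4152  0.2523 -0.0016] [0.4689 0.3041 0.0437] [0.4464 0.2832 0.0297]
((442.2421569824219, 278.165283203125), (27.063879013061523, 50.03871154785156), 48.33662414550781)
0.54 2295 [ 0.5467  0.2808 -0.0019] [0.5864 0.3292 0.0468] [0.5577 0.308  0.0426]
((556.01953125, 310.2535705566406), (42.430511474609375, 6.397939682006836), 69.85079956054688)
[0.4828 0.3213 0.2085]
0.64 [0.4308 0.2624 0.0283] [0.4056 0.2367 0.0006] [0.4654 0.2973 0.0444]
```

View pics/w3.png

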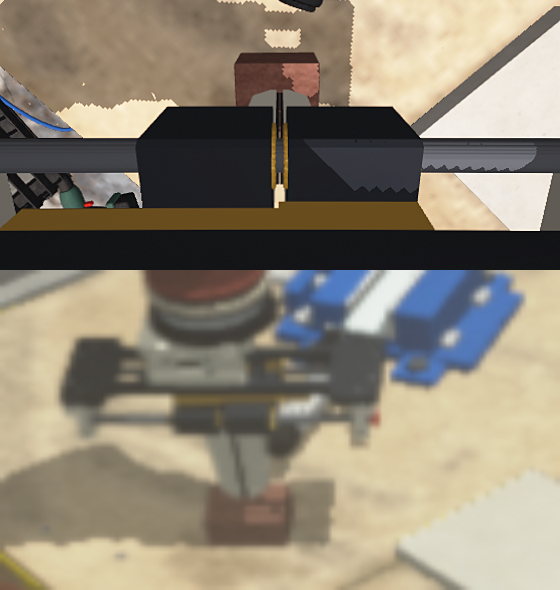

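The fingers shut above the block, not around it: their tips at (245,495) in the lower crop lie over its top. So the real tips are higher than the reported TCP, and I'll measure them by depth.

```bash
python3 - <<'E'
from h import *
np.set_printoptions(precision=4,suppress=True)
s=manip.state(); print(s["time"],s["position"],s["width"],s["force"])
M=R.from_quat(s["ee_rot"]).as_matrix()
for c in ["scene","wrist"]:
    a,d=vision.camera(c); P,uv=cloud(c,d); L=(P-s["position"])@M  # tool coords
    A=a[uv[:,1],uv[:,0]].astype(int); 
    k=(abs(L[:,0])<.02)&(abs(L[:,1])<.04)&(L[:,2]>-.08)&(L[:,2]<.02)
    grey=(A.max(1)-A.min(1)<25)
    for z in np.arange(-.08,.02,.008):
        q=k&(L[:,2]>=z)&(L[:,2]<z+.008)
        if q.sum(): print(c,round(z*1000),q.sum(),"grey",(q&grey).sum(),"rgb",np.median(A[q],0),"L med",np.median(L[q],0)*1000)
E
```

```text
5.85 [0.4378 0.2719 0.0068] 9.431629739692399e-05 [ 0.2384 -0.4051 -0.0245]
scene -80 20 grey 17 rgb [132.5 131.5 117.5] L med [ -5.4995   1.2317 -75.3084]
scene -72 24 grey 23 rgb [133. 131. 117.] L med [ -5.5771   2.4978 -67.4687]
scene -64 24 grey 23 rgb [133. 132. 118.] L med [ -5.8701   4.3493 -59.7381]
scene -56 16 grey 16 rgb [132.5 129.5 115. ] L med [ -5.6857   5.4044 -52.5708]
scene -48 14 grey 13 rgb [132.  128.5 115. ] L med [ -5.1083  -0.4322 -46.5581]
scene -40 6 grey 6 rgb [114.  109.   97.5] L med [ -3.6725   3.2378 -37.7891]
scene -32 69 grey 0 rgb [115.  98.  84.] L med [ -4.2532   4.2647 -25.7573]
scene -24 58 grey 3 rgb [109.   90.5  77. ] L med [ -1.2869   2.169  -22.485 ]
scene -16 22 grey 0 rgb [98. 82. 69.] L med [-17.2069   5.3799 -11.5617]
scene -8 26 grey 0 rgb [99. 83. 71.] L med [-17.632    5.9013  -2.347 ]
scene 0 69 grey 0 rgb [132. 122. 102.] L med [-1.7726 25.474   5.1399]
scene 8 21 grey 0 rgb [132. 123. 103.] L med [ -7.93   -25.7544   8.8705]
wrist -80 76 grey 72 rgb [48.5 48.  38. ] L med [  7.8374   0.0003 -75.1459]
wrist -72 92 grey 83 rgb [68.5 62.5 56. ] L med [  7.7231   0.8711 -67.6188]
wrist -64 263 grey 251 rgb [85. 73. 67.] L med [  8.7163   0.404  -58.8156]
wrist -56 350 grey 349 rgb [122. 117. 108.] L med [  8.8202   0.3979 -52.3024]
wrist -48 260 grey 259 rgb [122. 117. 108.] L med [  8.7906   0.9153 -44.3015]
wrist -40 78 grey 76 rgb [121.5 117.  108. ] L med [  8.7751   0.3852 -37.9705]
wrist -32 196 grey 4 rgb [97.5 63.5 54.5] L med [ 11.001    2.1132 -24.2077]
wrist -24 2496 grey 36 rgb [95. 61. 53.] L med [ 10.299   -1.968  -23.0493]
wrist 0 1535 grey 17 rgb [135. 117.  97.] L med [ 2.456  28.5004  7.2475]
wrist 8 237 grey 1 rgb [136. 118.  98.] L med [ 2.1997 29.4092  8.2523]
```

The real fingertips are about 37 mm above the reported TCP (tip at z≈43 mm). I'll open here, measure the tips again, and then descend by measured height.

Call:
move_arm([
  {"tx": 0,"ty": 0,"tz": 0,"rx": 0,"ry": 0,"rz": 0},
  {"tx": 0,"ty": 0,"tz": 0,"rx": 0,"ry": 0,"rz": 0},
  {"tx": 0,"ty": 0,"tz": 0,"rx": 0,"ry": 0,"rz": 0},
  {"tx": 0,"ty": 0,"tz": 0,"rx": 0,"ry": 0,"rz": 0},
  {"tx": 0,"ty": 0,"tz": 0,"rx": 0,"ry": 0,"rz": 0},
  {"tx": 0,"ty": 0,"tz": 0,"rx": 0,"ry": 0,"rz": 0},
  {"tx": 0,"ty": 0,"tz": 0,"rx": 0,"ry": 0,"rz": 0},
  {"tx": 0,"ty": 0,"tz": 0,"rx": 0,"ry": 0,"rz": 0},
], grip=0.15)

```text
time: 6.75
position: [0.4377, 0.2719, 0.0068]
ee_rot: [0.913, 0.407, -0.0, -0.0]
force: [-0.8, 0.3, 0.2]
width: 0.643
gripper_force: 0.0
```

```bash
python3 - <<'E'
from h import *
np.set_printoptions(precision=4,suppress=True)
s=manip.state(); print(s["time"],s["position"],s["width"],s["force"])
M=R.from_quat(s["ee_rot"]).as_matrix()
for c in ["scene","wrist"]:
    a,d=vision.camera(c); P,uv=cloud(c,d); L=(P-s["position"])@M
    A=a[uv[:,1],uv[:,0]].astype(int); save("o_"+c,a)
    for sg in (-1,1):
        k=(abs(L[:,0])<.02)&(sg*L[:,1]>.03)&(sg*L[:,1]<.075)&(L[:,2]>-.08)&(L[:,2]<.003)&(A.max(1)-A.min(1)<25)
        h,e=np.histogram(L[k,2]*1000,np.arange(-80,4,6)); print(c,sg,h)
        q=k&(L[:,2]<-.03); print("  y range",np.percentile(L[q,1],[2,50,98])*1000 if q.any() else None,"max z", np.percentile(L[q,2],[90,97,100])*1000,)
print(np.arange(-80,4,6))
E
```

```text
6.75 [0.4377 0.2719 0.0068] 0.6428576926808596 [-0.7586  0.2657  0.1706]
scene -1 [3 7 5 7 3 7 5 0 0 0 0 0 0]
  y range [-41.9426 -35.6257 -30.2189] max z [-42.5945 -40.7303 -39.6269]
scene 1 [10  7  7  9  4  8  4  0  0  0  0  0  0]
  y range [32.2412 39.2786 47.6267] max z [-46.619  -40.4099 -39.9612]
wrist -1 [277 251 246 227 200 183 128  25   0   0   0   0   0]
  y range [-45.6363 -34.865  -31.0439] max z [-44.06   -39.2377 -35.0863]
wrist 1 [274 259 241 232 198 179 133  42   0   0   0   0   0]
  y range [32.4063 35.9607 46.8441] max z [-43.2731 -38.2922 -34.0763]
[-80 -74 -68 -62 -56 -50 -44 -38 -32 -26 -20 -14  -8  -2]
```

View pics/o_wrist.png

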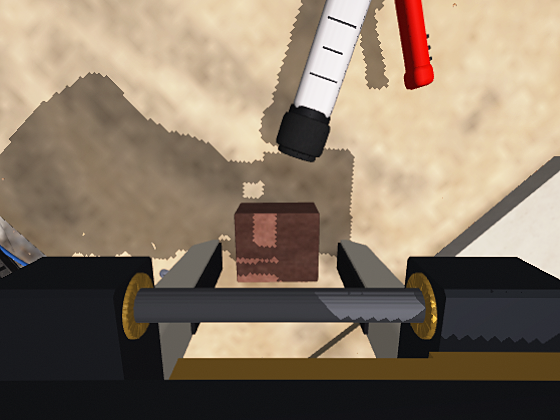

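The wrist view shows the block at (277,242) centred between the open fingers. Their tips are about 36 mm behind the reported TCP, so I descend 35 mm more, watching force.

Call:
move_arm([
  {"tx": 0,"ty": 0,"tz": -12,"rx": 0,"ry": 0,"rz": 0},
  {"tx": 0,"ty": 0,"tz": -22,"rx": 0,"ry": 0,"rz": 0},
  {"tx": 0,"ty": 0,"tz": -30,"rx": 0,"ry": 0,"rz": 0},
  {"tx": 0,"ty": 0,"tz": -34,"rx": 0,"ry": 0,"rz": 0},
  {"tx": 0,"ty": 0,"tz": -34,"rx": 0,"ry": 0,"rz": 0},
])

```text
time: 7.35
position: [0.4372, 0.2715, -0.0281]
ee_rot: [0.913, 0.407, -0.001, 0.0]
force: [-0.5, 0.1, 0.2]
width: 0.853
gripper_force: 0.0
```

Call:
move_arm([
  {"tx": 0,"ty": 0,"tz": 0,"rx": 0,"ry": 0,"rz": 0},
  {"tx": 0,"ty": 0,"tz": 0,"rx": 0,"ry": 0,"rz": 0},
  {"tx": 0,"ty": 0,"tz": 0,"rx": 0,"ry": 0,"rz": 0},
  {"tx": 0,"ty": 0,"tz": 0,"rx": 0,"ry": 0,"rz": 0},
  {"tx": 0,"ty": 0,"tz": 0,"rx": 0,"ry": 0,"rz": 0},
  {"tx": 0,"ty": 0,"tz": 0,"rx": 0,"ry": 0,"rz": 0},
  {"tx": 0,"ty": 0,"tz": 0,"rx": 0,"ry": 0,"rz": 0},
], grip=1, squeeze=25)

```text
time: 8.05
position: [0.4379, 0.2721, -0.0269]
ee_rot: [0.913, 0.407, 0.0, -0.0]
force: [-1.0, -0.2, 2.9]
width: 0.533
gripper_force: 25.0
```

Gripped: the opening is 49.6 mm at 25 N. I lift and carry it to the bin, turning so the fingers open along the bin's long side.

Call:
move_arm([
  {"tx": 0,"ty": 0,"tz": 45,"rx": 0,"ry": 0,"rz": 0},
  {"tx": 0,"ty": 0,"tz": 90,"rx": 0,"ry": 0,"rz": 0},
  {"tx": 0,"ty": -20,"tz": 130,"rx": 0,"ry": 0,"rz": 0},
  {"tx": -5,"ty": -70,"tz": 130,"rx": 0,"ry": 0,"rz": -8},
  {"tx": -8,"ty": -118,"tz": 130,"rx": 0,"ry": 0,"rz": -16},
  {"tx": -10,"ty": -166,"tz": 130,"rx": 0,"ry": 0,"rz": -24},
  {"tx": -12,"ty": -214,"tz": 130,"rx": 0,"ry": 0,"rz": -32},
  {"tx": -15,"ty": -262,"tz": 130,"rx": 0,"ry": 0,"rz": -40},
])

```text
time: 8.85
position: [0.4224, 0.0083, 0.103]
ee_rot: [0.998, 0.068, 0.0, -0.0]
force: [0.6, -0.2, -0.1]
width: 0.534
gripper_force: 25.0
```

Call:
move_arm([
  {"tx": -2,"ty": -48,"tz": 0,"rx": 0,"ry": 0,"rz": -8},
  {"tx": -4,"ty": -96,"tz": 0,"rx": 0,"ry": 0,"rz": -8},
  {"tx": -6,"ty": -144,"tz": 0,"rx": 0,"ry": 0,"rz": -8},
  {"tx": -8,"ty": -173,"tz": 0,"rx": 0,"ry": 0,"rz": -8},
  {"tx": -8,"ty": -173,"tz": 0,"rx": 0,"ry": 0,"rz": -8},
  {"tx": -8,"ty": -173,"tz": 0,"rx": 0,"ry": 0,"rz": -8},
])

```text
time: 9.45
position: [0.4142, -0.1632, 0.1026]
ee_rot: [1.0, -0.0, -0.0, -0.0]
force: [0.7, 0.4, 0.4]
width: 0.539
gripper_force: 25.0
```

Call:
move_arm([
  {"tx": 0,"ty": 0,"tz": -40,"rx": 0,"ry": 0,"rz": 0},
  {"tx": 0,"ty": 0,"tz": -75,"rx": 0,"ry": 0,"rz": 0},
  {"tx": 0,"ty": 0,"tz": -94,"rx": 0,"ry": 0,"rz": 0},
  {"tx": 0,"ty": 0,"tz": -97,"rx": 0,"ry": 0,"rz": 0},
  {"tx": 0,"ty": 0,"tz": -97,"rx": 0,"ry": 0,"rz": 0},
])

```text
time: 9.95
position: [0.4147, -0.1617, 0.0056]
ee_rot: [1.0, 0.002, -0.001, -0.001]
force: [1.2, 0.6, 0.6]
width: 0.537
gripper_force: 25.0
```

Call:
move_arm([
  {"tx": 0,"ty": 0,"tz": 0,"rx": 0,"ry": 0,"rz": 0},
  {"tx": 0,"ty": 0,"tz": 0,"rx": 0,"ry": 0,"rz": 0},
  {"tx": 0,"ty": 0,"tz": 0,"rx": 0,"ry": 0,"rz": 0},
  {"tx": 0,"ty": 0,"tz": 0,"rx": 0,"ry": 0,"rz": 0},
  {"tx": 0,"ty": 0,"tz": 0,"rx": 0,"ry": 0,"rz": 0},
], grip=0.2)

```text
time: 10.45
position: [0.415, -0.1631, 0.0062]
ee_rot: [1.0, 0.001, 0.0, 0.0]
force: [-0.2, -0.1, -0.1]
width: 0.794
gripper_force: 0.0
```

Call:
move_arm([
  {"tx": 0,"ty": 0,"tz": 45,"rx": 0,"ry": 0,"rz": 0},
  {"tx": 0,"ty": 0,"tz": 90,"rx": 0,"ry": 0,"rz": 0},
  {"tx": 2,"ty": 40,"tz": 120,"rx": 0,"ry": 0,"rz": 8},
  {"tx": 2,"ty": 88,"tz": 120,"rx": 0,"ry": 0,"rz": 16},
  {"tx": 2,"ty": 136,"tz": 120,"rx": 0,"ry": 0,"rz": 24},
  {"tx": 2,"ty": 136,"tz": 120,"rx": 0,"ry": 0,"rz": 30},
])

```text
time: 11.05
position: [0.4161, -0.0192, 0.1255]
ee_rot: [0.963, 0.268, -0.0, -0.002]
force: [-0.1, -0.2, 0.0]
width: 0.801
gripper_force: 0.0
```

```bash
python3 - <<'E'
from h import *
np.set_printoptions(precision=4,suppress=True)
s=manip.state(); print(s["time"],s["position"],s["width"])
for c in ["top","scene"]:
    a,d=vision.camera(c)
    for l in ["offcut","foot_grip","collar_mouth","lever_tip"]:
        print(c,l,[(np.round(x["location"],4),round(x["conf"],2)) for x in vision.pinpoint(c,l)[:2]])
E
```

```text
11.05 [ 0.4161 -0.0192  0.1255] 0.8005670159510289
top offcut []
top foot_grip [(array([0.4865, 0.3136, 0.0361]), 0.51), (array([0.5758, 0.3384, 0.0363]), 0.48)]
top collar_mouth [(array([0.56  , 0.3515, 0.0362]), 0.7)]
top lever_tip [(array([0.5518, 0.2934, 0.0349]), 0.53)]
scene offcut [(array([ 0.4024, -0.1558,  0.0274]), 0.76)]
scene foot_grip [(array([0.4965, 0.3132, 0.0337]), 0.71), (array([ 0.3996, -0.1593,  0.029 ]), 0.41)]
scene collar_mouth [(array([0.56  , 0.3564, 0.0385]), 0.69)]
scene lever_tip [(array([0.5475, 0.2961, 0.0357]), 0.38)]
```

The offcut lies in the bin (scene camera: (402, -156), z 27 mm). Next I hover behind the foot and measure the leg from close by.

Call:
move_arm([
  {"tx": 8,"ty": 46,"tz": 0,"rx": 0,"ry": 0,"rz": 0},
  {"tx": 18,"ty": 94,"tz": 0,"rx": 0,"ry": 0,"rz": 0},
  {"tx": 28,"ty": 142,"tz": 0,"rx": 0,"ry": 0,"rz": 0},
  {"tx": 38,"ty": 190,"tz": 0,"rx": 0,"ry": 0,"rz": 0},
  {"tx": 48,"ty": 238,"tz": -10,"rx": 0,"ry": 0,"rz": 0},
  {"tx": 58,"ty": 284,"tz": -20,"rx": 0,"ry": 0,"rz": 0},
  {"tx": 76,"ty": 322,"tz": -30,"rx": 0,"ry": 0,"rz": 0},
  {"tx": 76,"ty": 332,"tz": -35,"rx": 0,"ry": 0,"rz": 0},
])

```text
time: 12.35
position: [0.4934, 0.3105, 0.0891]
ee_rot: [0.965, 0.262, 0.001, -0.001]
force: [-1.0, -1.2, -0.5]
width: 0.796
gripper_force: 0.0
```

Call:
move_arm([
  {"tx": 0,"ty": 0,"tz": 0,"rx": 0,"ry": 0,"rz": 0},
  {"tx": 0,"ty": 0,"tz": 0,"rx": 0,"ry": 0,"rz": 0},
])

```text
time: 12.55
position: [0.4927, 0.3026, 0.0908]
ee_rot: [0.966, 0.258, -0.001, 0.001]
force: [-0.7, 0.4, 0.4]
width: 0.797
gripper_force: 0.0
```

```bash
cat > m.py <<'E'
from h import *
np.set_printoptions(precision=4,suppress=True)
def look(n):
    s=manip.state(); M=R.from_quat(s["ee_rot"]).as_matrix(); print(s["time"],s["position"],"yang",np.degrees(np.arctan2(M[1,1],M[0,1])),s["width"],s["gripper_force"],s["force"])
    a,d=vision.camera("wrist"); save(n,a); out={}
    for l in ["foot_grip","collar_mouth","lever","lever_tip","length_mark"]:
        r=vision.pinpoint("wrist",l); out[l]=r[0]["location"] if r else None
        print(l,[(np.round(x["location"],4),round(x["conf"],2)) for x in r[:2]])
    for l in ["leg","lever"]:
        r=vision.trace("wrist",l)
        if not r: print("no",l); continue
        P,uv=cloud("wrist",d,r[0]["pixels"]); P=P[(P[:,2]>.03)&(P[:,2]<.06)]
        # robust centreline
        ln=cv2.fitLine((P[:,:2]*1000).astype(np.float32),cv2.DIST_HUBER,0,.01,.01).ravel()
        print(l,r[0]["conf"],len(P),"dir",np.degrees(np.arctan2(ln[1],ln[0])),"pt",ln[2:],"rect",cv2.minAreaRect((P[:,:2]*1000).astype(np.float32)),"ztop",np.percentile(P[:,2],95))
    return a,d
E
python3 -c "
from m import *
look('w4')"
```

```text
12.55 [0.4927 0.3026 0.0908] yang -60.07966469130816 0.7974345029404708 0.0 [-0.7285  0.3837  0.4036]
foot_grip [(array([0.4918, 0.3122, 0.0332]), 0.74)]
collar_mouth [(array([0.561 , 0.3513, 0.0376]), 0.71)]
lever [(array([0.5774, 0.3365, 0.0381]), 0.58)]
lever_tip [(array([0.5515, 0.2897, 0.0359]), 0.69)]
length_mark []
no leg
no lever
```

View pics/w4.png

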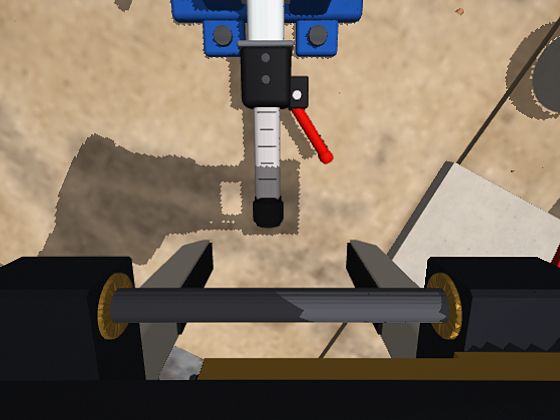

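The leg is vertical in the picture: collar mouth at (266,107), foot at (267,200-226), lever tip at (327,157). I'll get the axis from the depth of rows across it.

```bash
python3 - <<'E'
from m import *
s=manip.state(); M=R.from_quat(s["ee_rot"]).as_matrix()
a,d=vision.camera("wrist"); P,uv=cloud("wrist",d)
C=[]
for v in list(range(56,100,8))+list(range(112,226,8)):
    k=(uv[:,1]==v)&(abs(uv[:,0]-267)<32)&(P[:,2]>.028)&(P[:,2]<.058)
    if k.sum()<5: continue
    u=uv[k,0]; k2=k&(uv[:,0]<292)
    Q=P[k2]; c=(Q[Q[:,2]>.03].min(0)+Q[Q[:,2]>.03].max(0))/2
    lo,hi=P[k2][uv[k2,0].argmin()],P[k2][uv[k2,0].argmax()]
    mid=(lo+hi)/2; print(v,uv[k2,0].min(),uv[k2,0].max(),mid,"w",np.linalg.norm(hi-lo)*1000,"ztop",np.percentile(Q[:,2],90))
    if v>110: C.append(mid)
C=np.array(C); l=cv2.fitLine((C[:,:2]*1000).astype(np.float32),cv2.DIST_HUBER,0,.01,.01).ravel(); print(l,np.degrees(np.arctan2(l[1],l[0])))
k=(P[:,2]>.025)&(P[:,2]<.055)&(abs(uv[:,0]-267)<18)&(uv[:,1]>100); 
ax=-l[:2]*np.sign(l[0]); t=(P[k][:,:2]*1000-l[2:])@ax; tip=l[2:]+ax*np.percentile(t,99.5); print("tip",tip,"foot_grip",tip-13*ax)
p=s["position"][:2]*1000; g=tip-13*ax
print("lateral off TCP->axis (mm, + = lever side)",(l[2:]-p)@np.array([-ax[1],ax[0]]),"delta to grip",g-p,"ax",ax)
E
```

```text
56 243 291 [0.591  0.3708 0.0489] w 33.83830746477179 ztop 0.053804916668931155
64 244 291 [0.5864 0.3678 0.0507] w 33.18148778774096 ztop 0.053529159320603696
72 244 291 [0.5821 0.3654 0.0489] w 33.565993364643575 ztop 0.053366363830506296
80 244 291 [0.5775 0.3627 0.0497] w 33.5022117784013 ztop 0.05350717783767368
88 244 291 [0.5728 0.3601 0.0491] w 33.90444639342234 ztop 0.053293550283153954
96 244 291 [0.5681 0.3574 0.0492] w 33.99741129219939 ztop 0.053481448562890464
112 256 282 [0.5594 0.3514 0.0412] w 19.634381474871372 ztop 0.045416486957280726
120 256 282 [0.5543 0.3486 0.0406] w 19.796604306076215 ztop 0.045554419173602485
128 257 282 [0.5494 0.3453 0.0435] w 18.930704460863556 ztop 0.04509223937774333
136 257 282 [0.5442 0.3424 0.0415] w 19.184575374736127 ztop 0.045391284065514084
144 257 282 [0.539  0.3394 0.042 ] w 19.26168456389657 ztop 0.04534843086637824
152 257 282 [0.5338 0.3364 0.0417] w 19.41738686419287 ztop 0.045199766310001346
160 257 282 [0.5283 0.3334 0.0408] w 19.611836486057534 ztop 0.04540637094907126
168 257 282 [0.5229 0.3303 0.0408] w 19.72754648819308 ztop 0.0451331324652675
176 257 282 [0.5174 0.3271 0.0407] w 19.84123073511296 ztop 0.045050919332199624
184 258 282 [0.5121 0.3237 0.0415] w 19.148707712555293 ztop 0.045810743419831705
192 258 282 [0.5066 0.3205 0.0422] w 19.1776195403254 ztop 0.045092124378906
200 257 283 [0.4999 0.3169 0.0372] w 21.31340071871511 ztop 0.04644260201603595
208 255 285 [0.4947 0.3138 0.0399] w 24.51253126464059 ztop 0.04874519752800893
216 255 285 [0.4887 0.3104 0.0392] w 24.735500155580162 ztop 0.04879700451023783
224 258 282 [0.4837 0.3074 0.0429] w 19.61366071456371 ztop 0.04868406814956717
[  0.8655   0.5008 524.5327 331.1011] 30.056025
tip [481.2491 306.0548] foot_grip [492.5011 312.5658]
lateral off TCP->axis (mm, + = lever side) -7.185647308268569 delta to grip [-0.3575  8.0951] ax [-0.8655 -0.5008]
```

The axis runs at 210.06°, leg top at 45 mm and foot grip at (492.5, 312.6), all as expected. I move over it, descend, and grip.

Call:
move_arm([
  {"tx": 0,"ty": 8,"tz": -20,"rx": 0,"ry": 0,"rz": 0},
  {"tx": 0,"ty": 8,"tz": -55,"rx": 0,"ry": 0,"rz": 0},
  {"tx": 0,"ty": 8,"tz": -85,"rx": 0,"ry": 0,"rz": 0},
  {"tx": 0,"ty": 8,"tz": -105,"rx": 0,"ry": 0,"rz": 0},
  {"tx": 0,"ty": 8,"tz": -109,"rx": 0,"ry": 0,"rz": 0},
  {"tx": 0,"ty": 8,"tz": -109,"rx": 0,"ry": 0,"rz": 0},
  {"tx": 0,"ty": 8,"tz": -109,"rx": 0,"ry": 0,"rz": 0},
])

```text
time: 13.7
position: [0.4938, 0.3132, -0.017]
ee_rot: [0.966, 0.259, 0.001, -0.0]
force: [0.1, 1.4, -0.4]
width: 0.803
gripper_force: 0.0
```

Call:
move_arm([
  {"tx": 0,"ty": 0,"tz": 0,"rx": 0,"ry": 0,"rz": 0},
  {"tx": 0,"ty": 0,"tz": 0,"rx": 0,"ry": 0,"rz": 0},
  {"tx": 0,"ty": 0,"tz": 0,"rx": 0,"ry": 0,"rz": 0},
  {"tx": 0,"ty": 0,"tz": 0,"rx": 0,"ry": 0,"rz": 0},
  {"tx": 0,"ty": 0,"tz": 0,"rx": 0,"ry": 0,"rz": 0},
  {"tx": 0,"ty": 0,"tz": 0,"rx": 0,"ry": 0,"rz": 0},
  {"tx": 0,"ty": 0,"tz": 0,"rx": 0,"ry": 0,"rz": 0},
  {"tx": 0,"ty": 0,"tz": 0,"rx": 0,"ry": 0,"rz": 0},
], grip=1, squeeze=20)

```text
time: 14.5
position: [0.4925, 0.3134, -0.0182]
ee_rot: [0.966, 0.259, -0.0, -0.0]
force: [-0.7, 0.7, -0.0]
width: 0.272
gripper_force: 20.0
```

Foot gripped (25.3 mm at 20 N). I pull 55 mm along the axis, then look for the ring.

Call:
move_arm([
  {"tx": -8.7,"ty": -5,"tz": 0,"rx": 0,"ry": 0,"rz": 0},
  {"tx": -17.3,"ty": -10,"tz": 0,"rx": 0,"ry": 0,"rz": 0},
  {"tx": -26,"ty": -15,"tz": 0,"rx": 0,"ry": 0,"rz": 0},
  {"tx": -34.6,"ty": -20,"tz": 0,"rx": 0,"ry": 0,"rz": 0},
  {"tx": -41.5,"ty": -24,"tz": 0,"rx": 0,"ry": 0,"rz": 0},
  {"tx": -47.6,"ty": -27.5,"tz": 0,"rx": 0,"ry": 0,"rz": 0},
  {"tx": -47.6,"ty": -27.5,"tz": 0,"rx": 0,"ry": 0,"rz": 0},
  {"tx": -47.6,"ty": -27.5,"tz": 0,"rx": 0,"ry": 0,"rz": 0},
])

```text
time: 15.3
position: [0.4439, 0.2852, -0.0182]
ee_rot: [0.966, 0.259, -0.001, -0.0]
force: [-1.1, 1.6, 0.5]
width: 0.276
gripper_force: 20.0
```

```bash
python3 - <<'E'
from m import *
s=manip.state(); print(s["time"],s["position"],s["force"],s["width"],s["gripper_force"])
ax=np.array([-.8655,-.5008])
a,d=vision.camera("wrist")
for l in ["length_mark","collar_mouth","lever_tip","foot_grip"]:
    print(l,[(np.round(x["location"],4),round(x["conf"],2)) for x in vision.pinpoint("wrist",l)[:2]])
P,uv=cloud("wrist",d); A=a[uv[:,1],uv[:,0]].astype(int)
lat=(P[:,:2]*1000-[524.5,331.1])@np.array([-ax[1],ax[0]]); t=(P[:,:2]*1000-[524.5,331.1])@ax
k=(abs(lat)<5)&(P[:,2]>.035)&(P[:,2]<.06)
for lo in range(-60,-10,1):
    q=k&(t>=lo)&(t<lo+1)
    if q.sum(): print(lo,q.sum(),np.median(A[q],0),round(np.median(P[q,2])*1000,1))
r=k&(A[:,0]>A[:,1]+60); print("red px",r.sum(), t[r].min() if r.any() else 0, t[r].max() if r.any() else 0, uv[r].mean(0) if r.any() else 0)
c0=uv[k&(abs(t+40)<3)].mean(0).astype(int); print(c0)
x,y=max(c0[0]-60,0),max(c0[1]-45,0)
save("w5",cv2.resize(a[y:y+90,x:x+120],None,fx=6,fy=6,interpolation=cv2.INTER_NEAREST)); print(x,y)
E
```

```text
15.3 [ 0.4439  0.2852 -0.0182] [-1.0735  1.5613  0.4638] 0.2759171764479496 20.000097155570984
length_mark []
collar_mouth []
lever_tip [(array([0.5518, 0.2906, 0.0365]), 0.8)]
foot_grip [(array([0.445 , 0.2856, 0.0345]), 0.88)]
-25 17 [231. 227. 228.] 44.4
-24 77 [233. 228. 229.] 45.0
-23 75 [236. 230. 231.] 45.1
-22 73 [132. 127. 129.] 45.1
-21 79 [234. 230. 231.] 45.2
-20 80 [232. 228. 229.] 45.1
-19 66 [232. 228. 229.] 45.1
-18 84 [232. 228. 229.] 45.0
-17 71 [233. 228. 229.] 45.1
-16 73 [233. 229. 229.] 45.0
-15 78 [233. 229. 229.] 45.0
-14 70 [233.  228.5 229. ] 44.9
-13 75 [233. 229. 229.] 44.9
-12 73 [233. 229. 230.] 44.9
-11 65 [235. 231. 231.] 45.3
red px 0 0 0 0
[-9223372036854775808 -9223372036854775808]<stdin>:14: RuntimeWarning: Mean of empty slice.
  ret = um.true_divide(
<stdin>:14: RuntimeWarning: invalid value encountered in cast
<stdin>:15: RuntimeWarning: overflow encountered in scalar subtract
<stdin>:16: RuntimeWarning: overflow encountered in scalar add
Traceback (most recent call last):
cv2.error: OpenCV(4.12.0) /io/opencv/modules/imgproc/src/resize.cpp:4208: error: (-215:Assertion failed) !ssize.empty() in function 'resize'
```

The collar is out of view from here. I pull 3 mm more, release, and rise to measure the ring against the mouth.

Call:
move_arm([
  {"tx": -1.3,"ty": -0.8,"tz": 0,"rx": 0,"ry": 0,"rz": 0},
  {"tx": -2.6,"ty": -1.5,"tz": 0,"rx": 0,"ry": 0,"rz": 0},
  {"tx": -2.6,"ty": -1.5,"tz": 0,"rx": 0,"ry": 0,"rz": 0},
  {"tx": -2.6,"ty": -1.5,"tz": 0,"rx": 0,"ry": 0,"rz": 0},
])

```text
time: 15.95
position: [0.4426, 0.2844, -0.0182]
ee_rot: [0.966, 0.26, 0.0, -0.0]
force: [-1.1, 4.2, -1.4]
width: 0.273
gripper_force: 20.0
```

Call:
move_arm([
  {"tx": 0,"ty": 0,"tz": 0,"rx": 0,"ry": 0,"rz": 0},
  {"tx": 0,"ty": 0,"tz": 0,"rx": 0,"ry": 0,"rz": 0},
  {"tx": 0,"ty": 0,"tz": 0,"rx": 0,"ry": 0,"rz": 0},
  {"tx": 0,"ty": 0,"tz": 0,"rx": 0,"ry": 0,"rz": 0},
  {"tx": 0,"ty": 0,"tz": 30,"rx": 0,"ry": 0,"rz": 0},
  {"tx": 0,"ty": 0,"tz": 60,"rx": 0,"ry": 0,"rz": 0},
  {"tx": 25,"ty": 14.5,"tz": 80,"rx": 0,"ry": 0,"rz": 0},
  {"tx": 51,"ty": 29.5,"tz": 80,"rx": 0,"ry": 0,"rz": 0},
], grip=0.2)

```text
time: 16.75
position: [0.4959, 0.314, 0.0653]
ee_rot: [0.966, 0.259, 0.003, -0.001]
force: [1.3, 0.2, -0.4]
width: 0.799
gripper_force: 0.0
```

Call:
move_arm([
  {"tx": 0,"ty": 0,"tz": 0,"rx": 0,"ry": 0,"rz": 0},
  {"tx": 0,"ty": 0,"tz": 0,"rx": 0,"ry": 0,"rz": 0},
  {"tx": 0,"ty": 0,"tz": 0,"rx": 0,"ry": 0,"rz": 0},
])

```text
time: 17.05
position: [0.4923, 0.3124, 0.0612]
ee_rot: [0.966, 0.259, -0.001, 0.0]
force: [0.1, 0.4, -0.5]
width: 0.799
gripper_force: 0.0
```

```bash
cat > ring.py <<'E'
from m import *
import sys
def ring(n):
    s=manip.state(); print(s["time"],s["position"],s["force"],s["width"],s["gripper_force"])
    ax=np.array([-.8655,-.5008])
    a,d=vision.camera("wrist")
    for l in ["length_mark","collar_mouth","lever_tip","foot_grip","lever"]:
        print(l,[(np.round(x["location"],4),round(x["conf"],2)) for x in vision.pinpoint("wrist",l)[:2]])
    P,uv=cloud("wrist",d); A=a[uv[:,1],uv[:,0]].astype(int)
    lat=(P[:,:2]*1000-[524.5,331.1])@np.array([-ax[1],ax[0]]); t=(P[:,:2]*1000-[524.5,331.1])@ax
    k=(abs(lat)<6)&(P[:,2]>.035)&(P[:,2]<.06)
    for lo in np.arange(-48,-28,1):
        q=k&(t>=lo)&(t<lo+1)
        if q.sum(): print(lo,q.sum(),np.median(A[q],0),round(np.median(P[q,2])*1000,1))
    q=k&(abs(t+38)<8)
    c=uv[q].mean(0).astype(int); x,y=max(c[0]-50,0),max(c[1]-40,0)
    save(n,cv2.resize(a[y:y+75,x:x+100],None,fx=8,fy=8,interpolation=cv2.INTER_NEAREST)); print("crop",x,y)
ring(sys.argv[1])
E
python3 ring.py w6
```

```text
17.05 [0.4923 0.3124 0.0612] [ 0.084   0.3716 -0.5302] 0.799282085230997 0.0
length_mark [(array([0.5585, 0.3509, 0.0367]), 0.67)]
collar_mouth [(array([0.56  , 0.3495, 0.0379]), 0.62)]
lever_tip [(array([0.5533, 0.2917, 0.0361]), 0.86)]
foot_grip [(array([0.4429, 0.2831, 0.0379]), 0.59)]
lever [(array([0.5773, 0.3384, 0.035 ]), 0.57)]
-48 28 [28. 27. 30.] 53.2
-47 38 [21.  21.5 23. ] 52.4
-46 38 [16.5 16.  18. ] 51.9
-45 38 [2.  2.  2.5] 49.4
-44 32 [206.  198.5 200. ] 45.4
-43 21 [225. 219. 220.] 45.9
-42 36 [225. 226. 228.] 45.5
-41 18 [203.  152.5 153.5] 45.8
-40 36 [179.   33.5  32.5] 45.6
-39 32 [219. 205. 206.] 45.8
-38 22 [221.5 217.  218. ] 45.7
-37 36 [222.  215.5 217. ] 45.6
-36 18 [222.  215.5 216. ] 45.4
-35 36 [222. 215. 216.] 45.6
-34 18 [221.5 215.  216. ] 45.5
-33 35 [221. 215. 216.] 45.2
-32 36 [221. 214. 216.] 45.6
-31 18 [221.5 214.  216. ] 45.3
-30 35 [221. 214. 215.] 45.4
-29 18 [221. 214. 215.] 45.4
crop 228 79
```

View pics/w6.png

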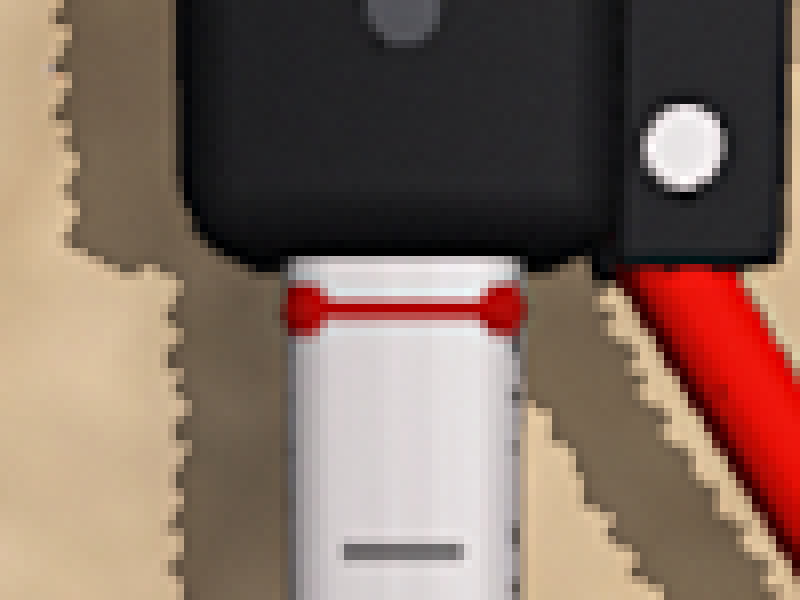

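The ring is visible at crop (400,310) and the collar's mouth at (400,257). At 1.44 px/mm its centre is about 4.8 mm out, so the ring's edge is about 1.9 mm past the mouth. I'll grip the leg right here, push it in about 2 mm and check again with the collar in view.

Call:
move_arm([
  {"tx": 0,"ty": 0,"tz": -35,"rx": 0,"ry": 0,"rz": 0},
  {"tx": 0,"ty": 0,"tz": -65,"rx": 0,"ry": 0,"rz": 0},
  {"tx": 0,"ty": 0,"tz": -79,"rx": 0,"ry": 0,"rz": 0},
  {"tx": 0,"ty": 0,"tz": -79,"rx": 0,"ry": 0,"rz": 0},
  {"tx": 0,"ty": 0,"tz": -79,"rx": 0,"ry": 0,"rz": 0},
])

```text
time: 17.85
position: [0.4944, 0.3135, -0.0165]
ee_rot: [0.966, 0.259, 0.001, 0.0]
force: [0.2, -0.6, -0.5]
width: 0.802
gripper_force: 0.0
```

Call:
move_arm([
  {"tx": 0,"ty": 0,"tz": 0,"rx": 0,"ry": 0,"rz": 0},
  {"tx": 0,"ty": 0,"tz": 0,"rx": 0,"ry": 0,"rz": 0},
  {"tx": 0,"ty": 0,"tz": 0,"rx": 0,"ry": 0,"rz": 0},
  {"tx": 0,"ty": 0,"tz": 0,"rx": 0,"ry": 0,"rz": 0},
  {"tx": 0,"ty": 0,"tz": 0,"rx": 0,"ry": 0,"rz": 0},
  {"tx": 0,"ty": 0,"tz": 0,"rx": 0,"ry": 0,"rz": 0},
  {"tx": 0,"ty": 0,"tz": 0,"rx": 0,"ry": 0,"rz": 0},
  {"tx": 0,"ty": 0,"tz": 0,"rx": 0,"ry": 0,"rz": 0},
], grip=1, squeeze=20)

```text
time: 18.65
position: [0.4932, 0.3138, -0.0172]
ee_rot: [0.966, 0.259, -0.0, -0.0]
force: [0.6, 0.6, -0.3]
width: 0.214
gripper_force: 20.0
```

Call:
move_arm([
  {"tx": 0.9,"ty": 0.5,"tz": 0,"rx": 0,"ry": 0,"rz": 0},
  {"tx": 1.7,"ty": 1,"tz": 0,"rx": 0,"ry": 0,"rz": 0},
  {"tx": 1.7,"ty": 1,"tz": 0,"rx": 0,"ry": 0,"rz": 0},
  {"tx": 1.7,"ty": 1,"tz": 0,"rx": 0,"ry": 0,"rz": 0},
])

```text
time: 19.05
position: [0.4949, 0.3148, -0.0172]
ee_rot: [0.966, 0.26, -0.0, -0.0]
force: [-1.8, 0.3, 1.5]
width: 0.214
gripper_force: 20.0
```

```bash
python3 ring.py w7
```

```text
19.05 [ 0.4949  0.3148 -0.0172] [-1.8338  0.3125  1.4608] 0.21395663513806512 20.00098943710327
length_mark [(array([0.5601, 0.3552, 0.0359]), 0.97)]
collar_mouth [(array([0.557 , 0.3479, 0.0365]), 0.9)]
lever_tip [(array([0.5529, 0.2912, 0.0369]), 0.89)]
foot_grip [(array([0.444 , 0.2844, 0.0407]), 0.77)]
lever [(array([0.562 , 0.3559, 0.036 ]), 0.56), (array([0.5515, 0.2891, 0.0334]), 0.45)]
-48 83 [46. 45. 48.] 52.5
-47 78 [38. 38. 40.] 52.3
-46 86 [30. 29. 32.] 51.9
-45 90 [24. 24. 26.] 51.4
-44 90 [18. 17. 19.] 49.7
-43 85 [98. 94. 94.] 45.3
-42 80 [242.  222.5 223. ] 44.8
-41 60 [217.   0.   0.] 45.2
-40 82 [241.5 243.  244. ] 44.7
-39 58 [244.5 241.5 242. ] 44.6
-38 80 [244. 241. 242.] 44.8
-37 59 [244. 241. 242.] 44.8
-36 56 [244.5 241.  241.5] 44.7
-35 83 [244. 240. 241.] 45.0
-34 55 [244. 241. 241.] 44.8
-33 83 [244. 241. 241.] 44.7
-32 56 [244. 241. 241.] 44.9
-31 83 [244. 241. 241.] 44.7
-30 55 [244. 241. 241.] 44.8
-29 55 [244. 241. 241.] 44.9
crop 229 78
```

View pics/w7.png

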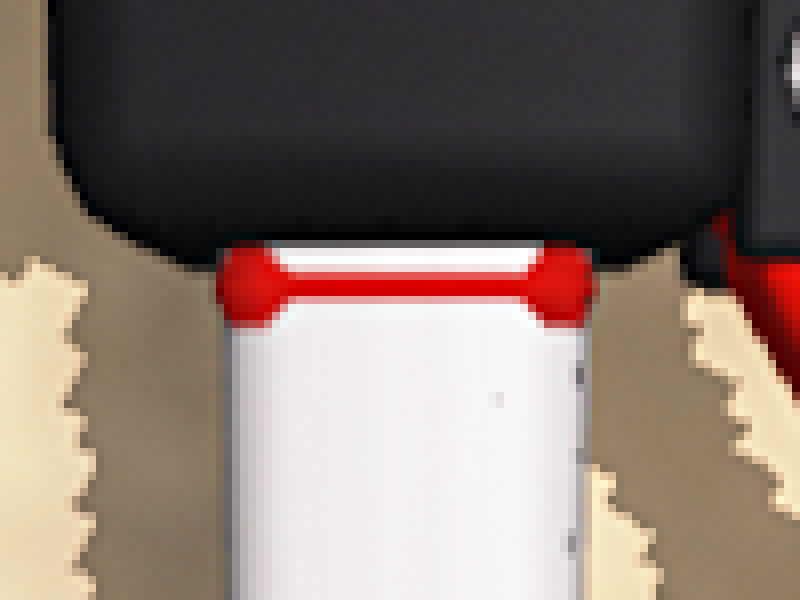

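At 2.25 px/mm the ring's centre (400,287) is 2.6 mm from the mouth (400,240), so its edge is about 0.4 mm inside. I pull out 0.5 mm, release, rise, and go over leg and lever with the gripper centred 21 mm to the lever's side.

Call:
move_arm([
  {"tx": -0.5,"ty": -0.3,"tz": 0,"rx": 0,"ry": 0,"rz": 0},
  {"tx": -0.5,"ty": -0.3,"tz": 0,"rx": 0,"ry": 0,"rz": 0},
  {"tx": -0.5,"ty": -0.3,"tz": 0,"rx": 0,"ry": 0,"rz": 0},
])

```text
time: 19.65
position: [0.495, 0.3148, -0.0172]
ee_rot: [0.966, 0.26, 0.0, -0.0]
force: [-0.3, 3.5, -1.0]
width: 0.212
gripper_force: 20.0
```

Call:
move_arm([
  {"tx": 0,"ty": 0,"tz": 0,"rx": 0,"ry": 0,"rz": 0},
  {"tx": 0,"ty": 0,"tz": 0,"rx": 0,"ry": 0,"rz": 0},
  {"tx": 0,"ty": 0,"tz": 0,"rx": 0,"ry": 0,"rz": 0},
  {"tx": 0,"ty": 0,"tz": 25,"rx": 0,"ry": 0,"rz": 0},
  {"tx": 0,"ty": 0,"tz": 57,"rx": 0,"ry": 0,"rz": 0},
  {"tx": 24,"ty": 1,"tz": 57,"rx": 0,"ry": 0,"rz": 0},
  {"tx": 46.7,"ty": 2,"tz": 57,"rx": 0,"ry": 0,"rz": 0},
  {"tx": 46.7,"ty": 2,"tz": 57,"rx": 0,"ry": 0,"rz": 0},
], grip=0)

```text
time: 20.45
position: [0.5451, 0.3146, 0.0405]
ee_rot: [0.966, 0.258, 0.002, 0.001]
force: [0.4, -0.7, -1.0]
width: 0.855
gripper_force: 0.0
```

Call:
move_arm([
  {"tx": 0,"ty": 0,"tz": 0,"rx": 0,"ry": 0,"rz": 0},
  {"tx": 0,"ty": 0,"tz": 0,"rx": 0,"ry": 0,"rz": 0},
])

```text
time: 20.65
position: [0.5399, 0.316, 0.0393]
ee_rot: [0.966, 0.26, -0.001, -0.0]
force: [-1.2, -0.3, -0.2]
width: 0.987
gripper_force: 0.0
```

```bash
cat > fin.py <<'E'
from m import *
import sys
s=manip.state(); a,d=vision.camera("wrist"); ax=np.array([-.8655,-.5008]); la=np.array([-ax[1],ax[0]])
M=R.from_quat(s["ee_rot"]).as_matrix(); F=s["force"]
f=lambda p:(round(float((np.array(p[:2])*1000-[524.5,331.1])@ax)+163.1,1),round(float((np.array(p[:2])*1000-[524.5,331.1])@la),1))
print(s["time"],"TCP xv,lat",f(s["position"]),s["position"][2],"w mm",s["width"]*93,"gf",s["gripper_force"],"F ax,lat,z",F[:2]@ax,F[:2]@la,F[2],"yaw",np.degrees(np.arctan2(M[1,1],M[0,1])))
r=vision.pinpoint("wrist","lever_tip"); print("lever_tip",[(f(x["location"]),round(x["conf"],2)) for x in r[:2]])
P,uv=cloud("wrist",d); A=a[uv[:,1],uv[:,0]].astype(int)
lat=(P[:,:2]*1000-[524.5,331.1])@la; t=(P[:,:2]*1000-[524.5,331.1])@ax+163.1
k=(abs(lat)<5)&(P[:,2]>.035)&(P[:,2]<.06)&(t>105)&(t<140)
red=k&(A[:,0]>A[:,1]+70); wh=k&(A.min(1)>120)
if red.sum(): print("ring centre xv",t[red].mean(),"mouth xv",np.percentile(t[wh],1),"rows ring",uv[red,1].mean(),"mouth row",uv[wh,1].min(),"edge out est mm",t[red].mean()-np.percentile(t[wh],1)-3)
L=(P-s["position"])@M; g=(A.max(1)-A.min(1)<25)&(abs(L[:,0])<.015)&(L[:,2]>-.07)&(L[:,2]<-.045)
for sg in(-1,1):
    q=g&(sg*L[:,1]>0)&(abs(L[:,1])<.07); 
    if q.sum()>5: print("finger",sg,q.sum(),np.percentile(sg*L[q,1],[2,50])*1000)
if len(sys.argv)>1: save(sys.argv[1],a)
E
python3 fin.py w8
```

```text
20.65 TCP xv,lat (157.4, 20.8) 0.039314122997610966 w mm 91.75964972053511 gf 0.0 F ax,lat,z 1.2047584521573447 -0.38387992635356305 -0.15426889445053732 yaw -59.918636431964096
lever_tip [((160.5, 47.7), 0.7)]
ring centre xv 122.12439505786796 mouth xv 120.60840576894087 rows ring 184.5 mouth row 182 edge out est mm -1.4840107110729122
finger -1 1038 [45.09   47.1577]
finger 1 1046 [46.0515 47.9819]
```

Hover is good: TCP at vice x=157, 20.8 mm to the lever's side, lever tip at (160, 48). Descending with both fingers clear, then closing to near contact.

Call:
move_arm([
  {"tx": 0,"ty": 0,"tz": -25,"rx": 0,"ry": 0,"rz": 0},
  {"tx": 0,"ty": 0,"tz": -48,"rx": 0,"ry": 0,"rz": 0},
  {"tx": 0,"ty": 0,"tz": -57,"rx": 0,"ry": 0,"rz": 0},
  {"tx": 0,"ty": 0,"tz": -57,"rx": 0,"ry": 0,"rz": 0},
  {"tx": 0,"ty": 0,"tz": -57,"rx": 0,"ry": 0,"rz": 0},
])

```text
time: 21.25
position: [0.5419, 0.3163, -0.0165]
ee_rot: [0.966, 0.259, 0.001, -0.0]
force: [-0.3, -0.2, 0.5]
width: 0.999
gripper_force: 0.0
```

Call:
move_arm([
  {"tx": 0,"ty": 0,"tz": 0,"rx": 0,"ry": 0,"rz": 0},
  {"tx": 0,"ty": 0,"tz": 0,"rx": 0,"ry": 0,"rz": 0},
  {"tx": 0,"ty": 0,"tz": 0,"rx": 0,"ry": 0,"rz": 0},
  {"tx": 0,"ty": 0,"tz": 0,"rx": 0,"ry": 0,"rz": 0},
  {"tx": 0,"ty": 0,"tz": 0,"rx": 0,"ry": 0,"rz": 0},
], grip=0.32, squeeze=55)

```text
time: 21.75
position: [0.5414, 0.3164, -0.0169]
ee_rot: [0.966, 0.259, 0.0, -0.0]
force: [0.5, 0.1, 0.3]
width: 0.686
gripper_force: 0.2
```

```bash
python3 fin.py w9
```

```text
21.75 TCP xv,lat (155.8, 21.2) -0.01694638111716984 w mm 63.76280816963487 gf 0.1595425559207797 F ax,lat,z -0.522577278520874 0.18363567450275894 0.2591510080484356 yaw -59.929705429395355
lever_tip [((161.1, 48.9), 0.72)]
ring centre xv 122.47749015055294 mouth xv 121.46303123399747 rows ring 208.125 mouth row 206 edge out est mm -1.9855410834445308
finger -1 2473 [11.523  24.7557]
finger 1 959 [21.8319 34.7651]
```

View pics/w9.png

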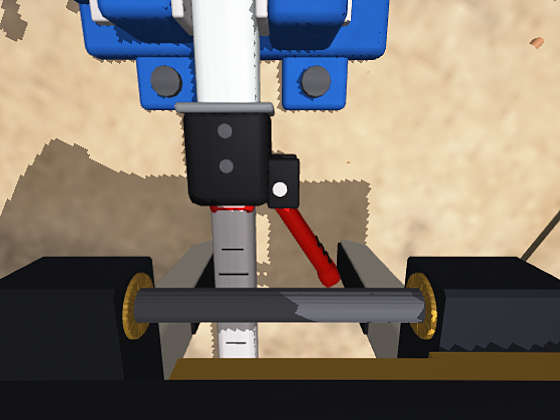

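Both fingers straddle leg (232,240) and lever tip (327,280), and the red ring shows at the mouth at (232,208). I now close in small coordinated steps, keeping the leg finger pressed on the leg.

Call:
move_arm([
  {"tx": 0,"ty": 0,"tz": 0,"rx": 0,"ry": 0,"rz": 0},
  {"tx": 0,"ty": 0,"tz": 0,"rx": 0,"ry": 0,"rz": 0},
  {"tx": 0,"ty": 0,"tz": 0,"rx": 0,"ry": 0,"rz": 0},
], grip=0.35, squeeze=55)

```text
time: 22.15
position: [0.5406, 0.3178, -0.0171]
ee_rot: [0.966, 0.26, -0.0, -0.001]
force: [-1.9, 3.3, 0.8]
width: 0.652
gripper_force: 2.9
```

```bash
python3 fin.py
```

```text
22.15 TCP xv,lat (155.8, 19.6) -0.01712839357731155 w mm 60.618770943580685 gf 2.891957564279437 F ax,lat,z -0.05364966480279998 -3.791651822154475 0.8003015834213192 yaw -59.87960387283846
lever_tip [((158.9, 45.4), 0.6)]
ring centre xv 122.43815947800348 mouth xv 120.83247105948054 rows ring 208.14285714285714 mouth row 206 edge out est mm -1.394311581477055
finger -1 2447 [ 9.8237 23.088 ]
finger 1 851 [23.4548 34.5901]
```

Stiffness shows as about 2.4 N/mm sideways, and the leg finger now presses on the leg with about 4 N. I pull 0.8 mm outward with that contact and close a bit more.

Call:
move_arm([
  {"tx": -0.7,"ty": -0.4,"tz": 0,"rx": 0,"ry": 0,"rz": 0},
  {"tx": -0.7,"ty": -0.4,"tz": 0,"rx": 0,"ry": 0,"rz": 0},
  {"tx": -0.7,"ty": -0.4,"tz": 0,"rx": 0,"ry": 0,"rz": 0},
], grip=0.36)

```text
time: 22.55
position: [0.5399, 0.318, -0.0171]
ee_rot: [0.966, 0.26, -0.0, -0.001]
force: [-1.8, 5.0, 0.6]
width: 0.643
gripper_force: 3.3
```

```bash
python3 fin.py
```

```text
22.55 TCP xv,lat (156.3, 19.1) -0.017133044191178774 w mm 59.81004344771776 gf 3.337469631806016 F ax,lat,z -0.9257574844633454 -5.2211584785163865 0.5683634874325818 yaw -59.85387779529108
lever_tip [((161.4, 48.1), 0.61)]
ring centre xv 122.97615134590339 mouth xv 120.0416503164947 rows ring 208.08450704225353 mouth row 204 edge out est mm -0.06549897059130672
finger -1 2448 [ 9.3321 22.5022]
finger 1 846 [23.2622 34.1883]
```

The ring moved out with the tool and its edge is now level to within about 0.1 mm. I continue closing with the leg finger loaded.

Call:
move_arm([
  {"tx": 0,"ty": 0,"tz": 0,"rx": 0,"ry": 0,"rz": 0},
  {"tx": 0,"ty": 0,"tz": 0,"rx": 0,"ry": 0,"rz": 0},
  {"tx": 0,"ty": 0,"tz": 0,"rx": 0,"ry": 0,"rz": 0},
], grip=0.4)

```text
time: 22.95
position: [0.5389, 0.3196, -0.0172]
ee_rot: [0.966, 0.26, -0.001, -0.003]
force: [-3.4, 7.1, 1.8]
width: 0.601
gripper_force: 5.7
```

```bash
python3 fin.py
```

```text
22.95 TCP xv,lat (156.4, 17.2) -0.017220067196365707 w mm 55.93018699381273 gf 5.67590166348964 F ax,lat,z -0.6234478753759527 -7.856478924900001 1.7536370480173984 yaw -59.816940238662326
lever_tip [((161.2, 45.3), 0.95)]
ring centre xv 123.01390981183233 mouth xv 120.09880696092377 rows ring 208.11428571428573 mouth row 204 edge out est mm -0.08489714909143231
finger -1 2421 [ 7.71   20.8029]
finger 1 853 [20.8534 32.2142]
```

Call:
move_arm([
  {"tx": 0,"ty": 0,"tz": 0,"rx": 0,"ry": 0,"rz": 0},
  {"tx": 0,"ty": 0,"tz": 0,"rx": 0,"ry": 0,"rz": 0},
  {"tx": 0,"ty": 0,"tz": 0,"rx": 0,"ry": 0,"rz": 0},
], grip=0.45)

```text
time: 23.35
position: [0.5381, 0.3219, -0.0173]
ee_rot: [0.965, 0.261, -0.001, -0.004]
force: [-3.4, 8.9, 1.6]
width: 0.554
gripper_force: 7.8
```

```bash
python3 fin.py
```

```text
23.35 TCP xv,lat (156.0, 14.7) -0.017261467620005265 w mm 51.501930538992106 gf 7.811226421035826 F ax,lat,z -1.5186806728686877 -9.458978304751332 1.5926895460746087 yaw -59.747684071381116
lever_tip [((163.2, 39.2), 0.76)]
ring centre xv 122.59241941814874 mouth xv 120.13130125221682 rows ring 208.11428571428573 mouth row 205 edge out est mm -0.5388818340680785
finger -1 2425 [ 5.3629 18.5605]
finger 1 860 [20.1399 30.1513]
```

Drift of 0.4 mm inward; I correct axially before closing further.

Call:
move_arm([
  {"tx": -0.8,"ty": -0.5,"tz": 0,"rx": 0,"ry": 0,"rz": 0},
  {"tx": -0.8,"ty": -0.5,"tz": 0,"rx": 0,"ry": 0,"rz": 0},
  {"tx": -0.8,"ty": -0.5,"tz": 0,"rx": 0,"ry": 0,"rz": 0},
], grip=0.47)

```text
time: 23.75
position: [0.5376, 0.3228, -0.0173]
ee_rot: [0.965, 0.261, -0.0, -0.005]
force: [-3.1, 12.0, 0.7]
width: 0.534
gripper_force: 7.9
```

```bash
python3 fin.py
```

```text
23.75 TCP xv,lat (155.9, 13.8) -0.017265928254139924 w mm 49.62949327539341 gf 7.948258817195892 F ax,lat,z -3.348033656529141 -11.958156713815868 0.6603699014352289 yaw -59.71681907748103
lever_tip [((166.7, 36.8), 0.8)]
ring centre xv 122.73494266102064 mouth xv 120.53826014894629 rows ring 208.11428571428573 mouth row 205 edge out est mm -0.8033174879256535
finger -1 2393 [ 4.7254 17.8059]
finger 1 859 [19.7653 29.1147]
```

Call:
move_arm([
  {"tx": -1,"ty": -0.6,"tz": 0,"rx": 0,"ry": 0,"rz": 0},
  {"tx": -1.7,"ty": -1,"tz": 0,"rx": 0,"ry": 0,"rz": 0},
  {"tx": -1.7,"ty": -1,"tz": 0,"rx": 0,"ry": 0,"rz": 0},
])

```text
time: 24.15
position: [0.5376, 0.3227, -0.0172]
ee_rot: [0.965, 0.261, 0.002, -0.005]
force: [-0.6, 13.1, -2.5]
width: 0.53
gripper_force: 7.4
```

```bash
python3 fin.py
```

```text
24.15 TCP xv,lat (156.0, 13.8) -0.017192932745916906 w mm 49.26786799541264 gf 7.360526625998318 F ax,lat,z -6.0825549572722934 -11.653136419619285 -2.506219050311726 yaw -59.68034672439321
lever_tip [((165.6, 39.5), 0.96)]
ring centre xv 123.05983724264013 mouth xv 120.23684553676925 rows ring 208.08695652173913 mouth row 204 edge out est mm -0.17700829412912356
finger -1 2414 [ 4.4735 17.7371]
finger 1 862 [20.4489 29.2363]
```

Ring edge back level, with the arm bearing 6 N of the drag. I close further with a little more axial lead.

Call:
move_arm([
  {"tx": -0.5,"ty": -0.3,"tz": 0,"rx": 0,"ry": 0,"rz": 0},
  {"tx": -0.9,"ty": -0.5,"tz": 0,"rx": 0,"ry": 0,"rz": 0},
  {"tx": -0.9,"ty": -0.5,"tz": 0,"rx": 0,"ry": 0,"rz": 0},
], grip=0.52)

```text
time: 24.55
position: [0.5353, 0.3242, -0.0173]
ee_rot: [0.965, 0.262, 0.001, -0.006]
force: [-2.0, 13.4, -2.2]
width: 0.484
gripper_force: 9.4
```

```bash
python3 fin.py
```

```text
24.55 TCP xv,lat (157.2, 11.3) -0.017268367054212766 w mm 44.99373853137049 gf 9.364078694488853 F ax,lat,z -4.981711059345942 -12.606417581749616 -2.18765130508982 yaw -59.629906774490756
lever_tip [((166.1, 33.0), 0.75)]
ring centre xv 124.19389403667749 mouth xv 120.89390872007887 rows ring 208.04545454545453 mouth row 202 edge out est mm 0.2999853165986224
finger -1 2399 [ 2.4376 15.4916]
finger 1 830 [19.6376 27.3406]
```

Overshoot of about 1.1 mm; I give some lead back with the next step.

Call:
move_arm([
  {"tx": 0.7,"ty": 0.4,"tz": 0,"rx": 0,"ry": 0,"rz": 0},
  {"tx": 0.7,"ty": 0.4,"tz": 0,"rx": 0,"ry": 0,"rz": 0},
  {"tx": 0.7,"ty": 0.4,"tz": 0,"rx": 0,"ry": 0,"rz": 0},
], grip=0.56)

```text
time: 24.95
position: [0.5345, 0.326, -0.0173]
ee_rot: [0.965, 0.262, -0.0, -0.008]
force: [-3.6, 16.2, -0.4]
width: 0.447
gripper_force: 10.4
```

```bash
python3 fin.py
```

```text
24.95 TCP xv,lat (157.0, 9.4) -0.017305146811344298 w mm 41.56293826661081 gf 10.355941092129797 F ax,lat,z -5.002161476322673 -15.868206410456661 -0.3766462122281278 yaw -59.56380249077707
lever_tip [((165.5, 26.3), 0.88)]
ring centre xv 123.87042294019268 mouth xv 120.056916035612 rows ring 208.05882352941177 mouth row 202 edge out est mm 0.8135069045806773
finger -1 2361 [ 1.0214 13.8726]
finger 1 801 [18.6674 25.8064]
```

Call:
move_arm([
  {"tx": 0.8,"ty": 0.5,"tz": 0,"rx": 0,"ry": 0,"rz": 0},
  {"tx": 1.5,"ty": 0.9,"tz": 0,"rx": 0,"ry": 0,"rz": 0},
  {"tx": 1.5,"ty": 0.9,"tz": 0,"rx": 0,"ry": 0,"rz": 0},
])

```text
time: 25.35
position: [0.5345, 0.3261, -0.0174]
ee_rot: [0.965, 0.263, -0.002, -0.007]
force: [-6.6, 14.8, 2.1]
width: 0.445
gripper_force: 9.3
```

```bash
python3 fin.py
```

```text
25.35 TCP xv,lat (157.0, 9.3) -0.017373730808634205 w mm 41.361386286865645 gf 9.252678013290279 F ax,lat,z -1.7131768439384674 -16.14603861906098 2.0905383559871606 yaw -59.548864322999194
lever_tip [((164.5, 27.2), 0.58)]
ring centre xv 123.66700848988663 mouth xv 120.3648176318313 rows ring 208.171875 mouth row 203 edge out est mm 0.30219085805532586
finger -1 2337 [ 0.9923 13.8649]
finger 1 808 [18.9878 25.7335]
```

Call:
move_arm([
  {"tx": 0.4,"ty": 0.2,"tz": 0,"rx": 0,"ry": 0,"rz": 0},
  {"tx": 0.4,"ty": 0.2,"tz": 0,"rx": 0,"ry": 0,"rz": 0},
  {"tx": 0.4,"ty": 0.2,"tz": 0,"rx": 0,"ry": 0,"rz": 0},
], grip=0.59)

```text
time: 25.75
position: [0.5343, 0.3277, -0.0174]
ee_rot: [0.965, 0.263, -0.002, -0.008]
force: [-7.1, 16.4, 1.3]
width: 0.416
gripper_force: 10.4
```

```bash
python3 fin.py
```

```text
25.75 TCP xv,lat (156.4, 7.8) -0.017382824151964585 w mm 38.65369691926071 gf 10.355688394338358 F ax,lat,z -2.09474544491352 -17.7140220628815 1.3306108852734555 yaw -59.51017046232782
lever_tip [((166.0, 24.2), 0.62)]
ring centre xv 123.1313323754947 mouth xv 120.09729857436484 rows ring 208.30434782608697 mouth row 204 edge out est mm 0.03403380112985133
finger -1 2261 [ 0.5105 12.927 ]
finger 1 865 [ 0.4227 23.7176]
```

Edge level again (+0.03 mm). Next step with a 1 mm lead.

Call:
move_arm([
  {"tx": -0.9,"ty": -0.5,"tz": 0,"rx": 0,"ry": 0,"rz": 0},
  {"tx": -0.9,"ty": -0.5,"tz": 0,"rx": 0,"ry": 0,"rz": 0},
])

```text
time: 26.05
position: [0.5343, 0.3277, -0.0174]
ee_rot: [0.965, 0.263, -0.001, -0.008]
force: [-5.6, 17.1, -0.3]
width: 0.418
gripper_force: 10.3
```

Call:
move_arm([
  {"tx": 0,"ty": 0,"tz": 0,"rx": 0,"ry": 0,"rz": 0},
  {"tx": 0,"ty": 0,"tz": 0,"rx": 0,"ry": 0,"rz": 0},
  {"tx": 0,"ty": 0,"tz": 0,"rx": 0,"ry": 0,"rz": 0},
], grip=0.62)

```text
time: 26.35
position: [0.5342, 0.3292, -0.0173]
ee_rot: [0.965, 0.263, -0.001, -0.009]
force: [-5.5, 18.7, -0.4]
width: 0.384
gripper_force: 11.9
```

```bash
python3 fin.py
```

```text
26.35 TCP xv,lat (155.6, 6.5) -0.01734162485426633 w mm 35.71391073283799 gf 11.88428390882109 F ax,lat,z -4.606032184503352 -18.911539058990243 -0.36752079440254104 yaw -59.47600370445032
lever_tip [((169.1, 23.1), 0.71)]
ring centre xv 122.5338104424341 mouth xv 120.09597680558667 rows ring 208.13636363636363 mouth row 205 edge out est mm -0.5621663631525706
finger -1 2146 [ 0.5451 12.219 ]
finger 1 919 [ 0.3797 21.6112]
```

Drag grew and the edge is 0.55 mm inside. I load the arm outward first, before the last bit.

Call:
move_arm([
  {"tx": -1.3,"ty": -0.8,"tz": 0,"rx": 0,"ry": 0,"rz": 0},
  {"tx": -2.6,"ty": -1.5,"tz": 0,"rx": 0,"ry": 0,"rz": 0},
  {"tx": -2.6,"ty": -1.5,"tz": 0,"rx": 0,"ry": 0,"rz": 0},
])

```text
time: 26.75
position: [0.5337, 0.3289, -0.0173]
ee_rot: [0.965, 0.263, 0.002, -0.009]
force: [-1.8, 20.6, -2.0]
width: 0.386
gripper_force: 11.4
```

```bash
python3 fin.py
```

```text
26.75 TCP xv,lat (156.3, 6.5) -0.017253271477532986 w mm 35.91367632739084 gf 11.437337761485367 F ax,lat,z -8.803152293313069 -18.755583036256287 -1.9520246104040628 yaw -59.44256533945113
lever_tip [((165.2, 22.6), 0.69)]
ring centre xv 123.56180221454906 mouth xv 120.2995003882954 rows ring 208.07142857142858 mouth row 203 edge out est mm 0.26230182625366183
finger -1 2148 [ 0.5207 12.2801]
finger 1 916 [ 0.4103 21.6143]
```

Call:
move_arm([
  {"tx": 0,"ty": 0,"tz": 0,"rx": 0,"ry": 0,"rz": 0},
  {"tx": 0,"ty": 0,"tz": 0,"rx": 0,"ry": 0,"rz": 0},
  {"tx": 0,"ty": 0,"tz": 0,"rx": 0,"ry": 0,"rz": 0},
], grip=0.64)

```text
time: 27.15
position: [0.533, 0.3296, -0.0173]
ee_rot: [0.965, 0.264, 0.001, -0.01]
force: [-3.1, 21.7, -2.9]
width: 0.364
gripper_force: 12.2
```

```bash
python3 fin.py
```

```text
27.15 TCP xv,lat (156.4, 5.5) -0.017279453156321463 w mm 33.82373466045976 gf 12.189211025834084 F ax,lat,z -8.199812163887414 -20.314160620635114 -2.8756951609222186 yaw -59.41448225104134
lever_tip [((166.7, 21.4), 0.65)]
ring centre xv 123.57662131665195 mouth xv 120.49486128189437 rows ring 208.02941176470588 mouth row 203 edge out est mm 0.08176003475757909
finger -1 2062 [ 0.1831 11.8363]
finger 1 960 [ 0.3992 20.1354]
```

Steady. Now the final squeeze, fully shut at 55 N.

Call:
move_arm([
  {"tx": 0.3,"ty": 0.2,"tz": 0,"rx": 0,"ry": 0,"rz": 0},
  {"tx": 0.3,"ty": 0.2,"tz": 0,"rx": 0,"ry": 0,"rz": 0},
  {"tx": 0.3,"ty": 0.2,"tz": 0,"rx": 0,"ry": 0,"rz": 0},
  {"tx": 0.3,"ty": 0.2,"tz": 0,"rx": 0,"ry": 0,"rz": 0},
], grip=1, squeeze=55)

```text
time: 27.65
position: [0.532, 0.3319, -0.0173]
ee_rot: [0.965, 0.263, 0.001, -0.012]
force: [-6.1, 24.1, -1.4]
width: 0.313
gripper_force: 55.2
```

```bash
python3 fin.py
```

```text
27.65 TCP xv,lat (156.2, 3.1) -0.017265680552084328 w mm 29.075682814114653 gf 55.2279027714394 F ax,lat,z -6.76432655469981 -23.900267783683866 -1.3509550282733822 yaw -59.479231878200245
lever_tip [((166.3, 19.4), 0.88)]
ring centre xv 123.3083981686796 mouth xv 120.79632091019148 rows ring 208.0 mouth row 203 edge out est mm -0.48792274151188053
finger -1 1817 [ 0.0811 10.3958]
finger 1 1025 [ 0.4013 15.8723]
```

Shut: 55 N grip, lever tip along the leg. I let it settle and take the last check picture.

Call:
move_arm([
  {"tx": 0,"ty": 0,"tz": 0,"rx": 0,"ry": 0,"rz": 0},
  {"tx": 0,"ty": 0,"tz": 0,"rx": 0,"ry": 0,"rz": 0},
  {"tx": 0,"ty": 0,"tz": 0,"rx": 0,"ry": 0,"rz": 0},
  {"tx": 0,"ty": 0,"tz": 0,"rx": 0,"ry": 0,"rz": 0},
  {"tx": 0,"ty": 0,"tz": 0,"rx": 0,"ry": 0,"rz": 0},
])

```text
time: 28.25
position: [0.5319, 0.3319, -0.0173]
ee_rot: [0.965, 0.263, 0.001, -0.012]
force: [-4.6, 23.9, -1.4]
width: 0.312
gripper_force: 55.2
```

```bash
python3 fin.py w10; python3 - <<'E'
from h import *
a=cv2.imread("pics/w10.png"); cv2.imwrite("pics/w11.png",np.vstack([cv2.resize(a[180:230,185:285],None,fx=6,fy=6,interpolation=cv2.INTER_NEAREST),cv2.resize(a[170:330,150:350],(600,300))[:,:]]))
E
```

```text
28.25 TCP xv,lat (156.3, 3.0) -0.017300969637834326 w mm 28.97455310991388 gf 55.227734902873635 F ax,lat,z -7.999847097497972 -22.9990848243234 -1.398652309719227 yaw -59.477964221659626
lever_tip [((166.0, 18.1), 0.92), ((183.1, 1.6), 0.23)]
ring centre xv 123.319701956134 mouth xv 120.81909516740383 rows ring 208.03125 mouth row 203 edge out est mm -0.49939321126983316
finger -1 1811 [ 0.0702 10.4118]
finger 1 1028 [ 0.4141 15.6901]
```

View pics/w11.png

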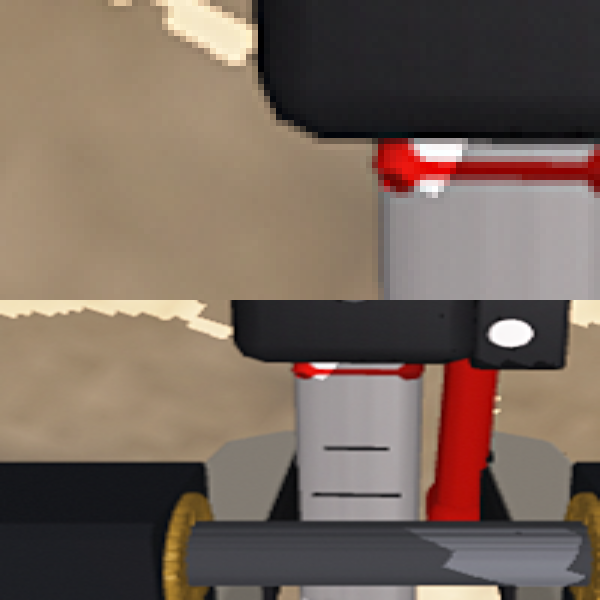

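The picture shows the lever parallel to the leg, the fingers on the leg and on the lever, and the whole red ring just outside the collar with its edge at the mouth. Handing in.

```bash
python3 -c "
from workcell import manip
print(manip.finish_job())"
```

```text
the job is handed in; nothing more can be done
None
```

The job is handed in after about 28 s on the robot's clock: the offcut is in the bin, the leg is set with its ring edge within about 0.5 mm of the collar mouth, and the lever is shut with leg and lever held together at 55 N.

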